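# Set a rack slide to its index, then set the drag cap and hold it

## Robot

A 6-joint arm with a two-finger parallel gripper is mounted at the origin on a cart in front of the work surface, level with it; the furniture and walls round the work are solid. World frame = base frame: x ahead of the robot, y to its left, z up, the work surface at z = 0. Lengths are in m, angles in rad, forces in N, time in s.
With the tool pointing down it reaches from about 0.275 to 0.825 m from the base axis. Payload 5.2 kg.
Tool frame: the origin (TCP) lies midway between the tips of the shut fingers; the grasp point (between the pads) lies 19 mm behind it; z points along the fingers, y is the direction in which the jaws open and shut (so a half turn about z gives the same grasp; the last joint's range is limited). The gripper opens to 93 mm and grips with 3 to 60 N. Pads are 15 mm wide; open, the fingers measure 128 mm over their backs; the gripper's body (75 mm by 188 mm) begins 65 mm behind the grasp point.
Start: joints at [-1.503, 0.259, 1.535, -0, 1.348, -0.203], TCP at [0.147, -0.53, 0.219] pointing down, gripper open.
Joint ranges: [-3.14, 3.14], [-0.91, 2.08], [0.19, 2.58], [-1.22, 4.36], [0.22, 2.71], [-3.12, 3.12]. Speed limits (rad/s): [2.57, 2.57, 3.14, 3.14, 3.14, 3.14].

## Interface

Orientations are given as a rotation vector (axis times angle).
In Python, from rig import bot gives the robot as it stands.
- The arm moves only by the tool jog_arm, never from a script. Its argument "steps" is a list that holds one entry, the list of rows, each a list of 6 numbers: the shift along the tool's x, y, z each as a share of 4 cm, from -1 to 1, then the turn, a rotation vector about the tool's x, y, z each as a share of 30 degrees, from -1 to 1. A call has 1 to 8 rows; each row shifts and turns the commanded pose from where the row before left it, along the tool's axes as they then stand; what a row does not reach is not made up. A row lasts 1/10 s, in which the tool goes at most 50 mm and 8.59 degrees, less where a joint would pass 70% of its speed; a pose out of reach is approached as far as the arm can. A call with a number of a shift or a turn outside -1 to 1 is refused whole. A call with a gripper value outside its range is refused whole. "hand" is the closure, from 0 (fully open) to 1 (shut), set as the call begins (left out, the last holds). The fingers move at their own pace and stop on an object; "force" is the grip in N (left out, the last holds). Time passes only in rows, so rows that do not move let the fingers close. It gives the time, the measured TCP pose, the force and the opening at its end, in the units of the state.
- bot.state(): the state, without advancing time (a new reading comes with each control period).
- bot.snapshot(name): name is "scene" or "side" or "wrist"; returns the picture (384x512x3 uint8, red, green, blue); there is no depth.
- bot.calibration(name): a dict with "fov_y" (degrees; the focal length in pixels is half the picture's height over the tangent of half this angle, whatever the lens; pixels are square), "cx", "cy" (the principal point, pixels), "position" and "orientation" of the camera in the world. Camera axes: x right, y up, looking along -z (the intrinsics and any distortion apply to the point x, -y, -z); pixel columns grow to the right and rows downward; lengths in m; the calibration is good to about 2 mm. A picture is of the moment at which its call begins: read the wrist's pose just before it. calibration takes no time and is no camera call; for the wrist camera it gives the pose at the moment of the call.
- bot.job_done(): hands the job in, once; it reports no verdict.
The state is a dict: "time_s": time; "q": joint angles; "qd": joint speeds; "joint_torque": joint torques, N m; "tcp_pos": TCP position; "tool_rot": TCP orientation; "force": force on the tool from outside, world axes, zero at the start; "moment": the same for the moment, N m; "gripper_width": finger opening in m.
Only numpy, scipy, OpenCV 4.12 (cv2) and the standard library are available. Lean on these libraries where they do the work, as an engineer would, in place of code of your own. Each camera call takes 0.05 s, during which the arm holds its last target.

## Task

First turn the handwheel of the small rack slide until the carriage's pointer lines up with the index fin on the scale. Then screw the knurled drag cap down until it bottoms out, back it off a quarter turn, and finish there still gripping the cap, with the carriage still on the index, so that I can nip up the lock screw. Don't shift the index clip or the loose things beside the slide.

Things in the scene. Friction and masses are not known exactly. Their poses are not given: they have to be found in the camera images.
- slide_unit: Fixed grey rack slide, base 156 x 250 x 14 mm. Origin on the worktop; x to its back (away from the robot at yaw 0), y left. In mm: carriage with dial gauge runs along y at the front, below z 62; upright handwheel axis at (24, 62), drag cap axis at (24, -62). Under the wheel: bracket to z 60, collar of radius 11 to z 66. Under the cap: barrel of radius 23 to z 60, shoulder of radius 17 to z 78.
- wheel_center (a point): On the axis of the disc handwheel, half-way up its rim, 92 mm above the worktop. Rim round, 58 mm across, 14 mm high; can be gripped across its diameter from above at any yaw. Inside the rim a small black spinner knob stands 16 mm off the axis, up to z = 110 mm.
- wheel (a joint): Turn of the handwheel, rad, growing counter-clockwise seen from above, -3.2 to 1.8. Each rad counter-clockwise moves the carriage and pointer 10 mm to the slide's right (-y of slide_unit). Starts negative, pointer left of the index; stays where it is left (drag about 0.08 N m). 0 is the middle of the scale, not the index.
- pointer (a point): Tip of the small cone pointer on the carriage's front edge, 30 mm above the worktop. It is on the index when its y along the slide equals that of point index.
- index (a point): Thin upright fin (2 mm wide along the slide) of the index clip on the scale strip at the front of the base; point on the fin's middle line, 30 mm above the worktop, 7 mm in front of the pointer's tip. The clip sits within 6 mm of mid scale.
- cap_center (a point): Centre of the knurled steel drag cap, on its upright axis half-way up: 90 mm above the worktop when bottomed, 1.27 mm higher for each rad unscrewed. Round, 40 mm across, 24 mm high, with a 2.5 mm button on top; can be gripped across its diameter from above at any yaw. A dark line on its top shows its turn.
- cap (a joint): Turn of the drag cap, rad: 0 when bottomed on its shoulder (hard stop), growing as it is unscrewed counter-clockwise seen from above, up to 4.5. Right-hand thread, 8 mm a turn: clockwise screws it down. Already started on the thread; stays where it is left (drag about 0.08 N m).
- brass_weight_center (a point): Loose brass weight beside the slide, 31 mm across, 51 mm high; centre. Bystander.
- collet_center (a point): Loose steel spring collet beside the slide, 24 mm across, 34 mm high; centre. Bystander.
- eraser_center (a point): Loose eraser in front of the slide, 22 x 52 x 12 mm; centre. Bystander.

How it is judged:
By the outcome, as a careful person would: the job done as asked, in the order asked, and still so for the second after the job is handed in, while the arm keeps its last pose, push and grip.
It also fails if it takes over 67 s, if anything falls off the work surface, if the arm or the gripper's body presses on something with over 40 N, if the wrist force passes 120 N, or if a joint passes its speed limit or range.

## Working session

There is one attempt and no reset: what is moved stays moved. The work goes in short steps, Python scripts to look and compute and a tool call to move; the robot and the scene stay as the last step left them, time stands still between calls to the robot, and variables do not carry over. Pictures are saved under pics/ and viewed, and the job is handed in when it is done.

Besides the shell and the picture viewer there is one more tool, called in YAML: its name, and indented under it one key for each argument. jog_arm: Moves the arm, as the interface text tells. Shift numbers are shares of 4 cm and turn numbers shares of 30 degrees, none past 1 either way. Its arguments: {"type":"object","properties":{"steps":{"type":"array","items":{"type":"array","items":{"type":"array","items":{"type":"number"}}}},"hand":{"type":"number"},"force":{"type":"number"}},"required":["steps"]}

```bash
ls; mkdir -p pics; python3 - <<'E'
from rig import bot
import cv2
s=bot.state();print(s)
for n in("scene","side","wrist"):
    print(n,bot.calibration(n))
    cv2.imwrite(f"pics/{n}0.png",cv2.cvtColor(bot.snapshot(n),cv2.COLOR_RGB2BGR))
E
```

```text
pics
{'time_s': 0.0, 'q': array([-1.50281907e+00,  2.59325867e-01,  1.53607099e+00, -1.42786443e-05,
        1.34799121e+00, -2.02807514e-01]), 'qd': array([-7.13223169e-04, -4.77320515e-04,  9.80103929e-04, -7.70558272e-05,
        1.48557204e-03,  8.89865458e-04]), 'joint_torque': array([ 3.94944991e-04, -4.37309253e+01, -2.83999550e+01,  7.19723990e-02,
        4.15338250e-02, -1.38230462e-04]), 'tcp_pos': array([ 0.1470943 , -0.5294035 ,  0.21783178]), 'tool_rot': array([-3.11106564e+00, -4.23812398e-01, -1.68066522e-04]), 'force': array([-0.21194656,  0.75294676, -0.47808438]), 'moment': array([ 0.03385607, -0.02058344,  0.03837066]), 'gripper_width': 0.09295093827970244}
scene {'fov_y': 44.64217740424763, 'cx': 260.12845801959867, 'cy': 190.9659223616024, 'position': array([-0.20075408,  0.67487375,  0.87656604]), 'orientation': array([ 0.45458185, -1.0058875 , -2.14918116])}
side {'fov_y': 43.76165540286367, 'cx': 260.66901893501023, 'cy': 198.98509013107375, 'position': array([ 0.56471724, -0.80727858,  0.62568241]), 'orientation': array([1.00131177, 0.04119305, 0.02426453])}
wrist {'fov_y': 65.9866772585163, 'cx': 254.87759259775765, 'cy': 188.60182893762047, 'position': array([ 0.22586944, -0.50731915,  0.38471427]), 'orientation': array([-0.25199834,  0.19437097, -1.28923944])}
```

View pics/scene0.png

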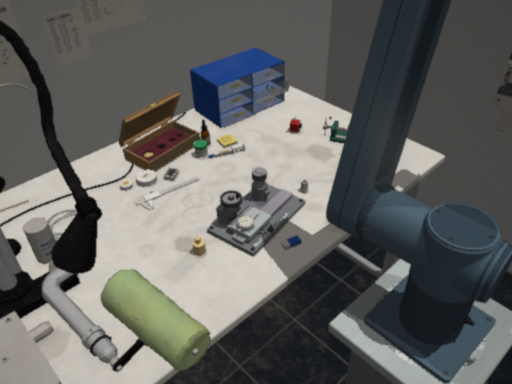

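View pics/side0.png

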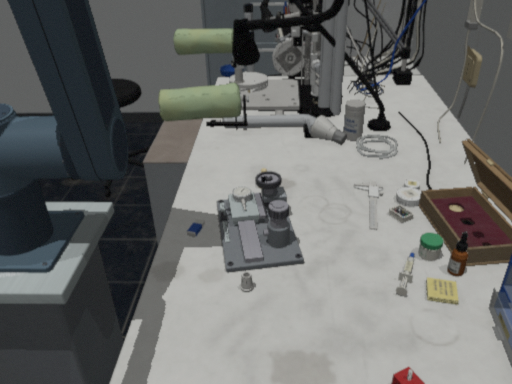

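View pics/wrist0.png

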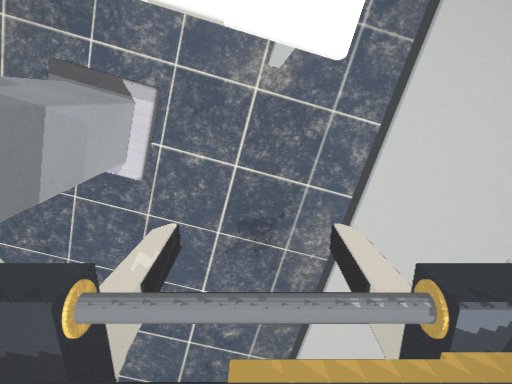

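```bash
cat > h.py <<'E'
import numpy as np,cv2
from scipy.spatial.transform import Rotation as R
from rig import bot
def K(c,h=384):
    f=h/2/np.tan(np.radians(c['fov_y'])/2);return f,c['cx'],c['cy']
def ray(c,u,v):
    f,cx,cy=K(c);d=np.array([(u-cx)/f,-(v-cy)/f,-1.]);return R.from_rotvec(c['orientation']).apply(d/np.linalg.norm(d))
def onz(c,u,v,z):
    d=ray(c,u,v);p=c['position'];return p+d*(z-p[2])/d[2]
def proj(c,P):
    q=R.from_rotvec(c['orientation']).inv().apply(np.asarray(P)-c['position']);f,cx,cy=K(c)
    return np.array([cx+f*q[0]/-q[2],cy-f*q[1]/-q[2]])
def two(c1,p1,c2,p2):
    d1=ray(c1,*p1);d2=ray(c2,*p2);a=c1['position'];b=c2['position']
    t=np.linalg.lstsq(np.c_[d1,-d2],b-a,rcond=None)[0]
    x=a+t[0]*d1;y=b+t[1]*d2;return (x+y)/2,np.linalg.norm(x-y)
def save(n,img,crop=None,k=1):
    if crop: x0,y0,x1,y1=crop;img=img[y0:y1,x0:x1]
    img=cv2.resize(img,None,fx=k,fy=k,interpolation=cv2.INTER_CUBIC)
    cv2.imwrite(f"pics/{n}.png",cv2.cvtColor(img,cv2.COLOR_RGB2BGR))
E
python3 - <<'E'
from h import *
for n,c in(("scene",(190,150,320,270)),("side",(180,160,310,300))):
    im=cv2.cvtColor(cv2.imread(f"pics/{n}0.png"),cv2.COLOR_BGR2RGB);save(n+"0c",im,c,4 if n=="side" else 5)
E
```

```text
(no output)
```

View pics/scene0c.png

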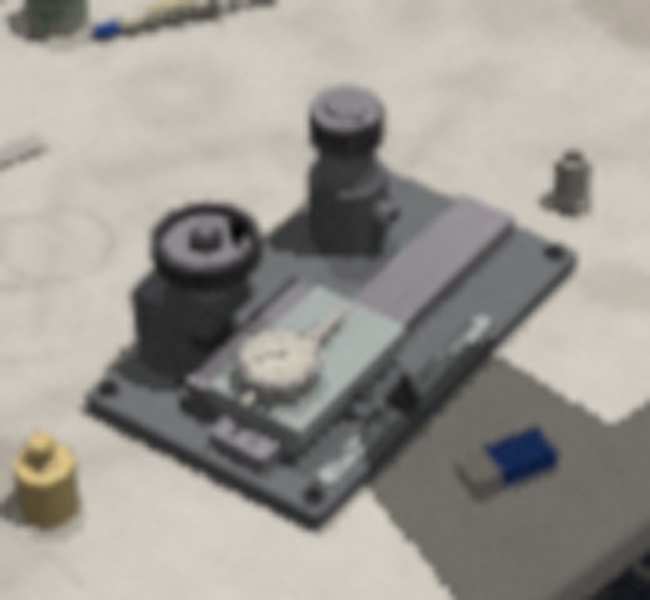

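View pics/side0c.png

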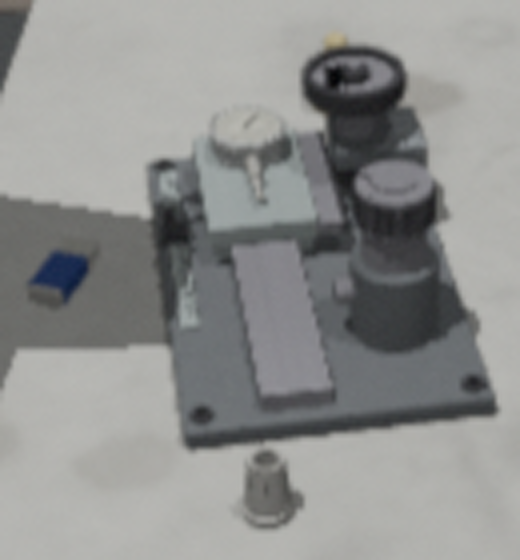

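```bash
python3 - <<'E'
from h import *
a=bot.calibration("scene");b=bot.calibration("side");print(a.keys())
S=lambda u,v:(u/5+190,v/5+150)
D=lambda u,v:(u/4+180,v/4+160)
w=two(a,S(207,240),b,D(355,73));c=two(a,S(347,107),b,D(395,187));print(w,c)
print(onz(a,*S(207,240),.099),onz(b,*D(355,73),.099));print(onz(a,*S(347,107),.105),onz(b,*D(395,187),.105))
v=(w[0]-c[0])[:2];print(np.linalg.norm(v),np.degrees(np.arctan2(-v[0],v[1])))
for n,p in dict(FL=(160,163),FR=(190,438),BR=(495,405)).items(): print(n,onz(b,*D(*p),.014))
for n,p in dict(FL=(318,522),BL=(90,405),FR=(575,262)).items(): print(n,onz(a,*S(*p),.014))
for n,p in dict(collet=(268,490),).items(): print(n,onz(b,*D(*p),.017))
for n,p in dict(collet=(572,185),).items(): print(n,onz(a,*S(*p),.017))
for n,p in dict(brass=(47,485),er=(510,460)).items(): print(n,onz(a,*S(*p),.02))
E
```

```text
dict_keys(['fov_y', 'cx', 'cy', 'position', 'orientation'])
(array([0.53272301, 0.10452715, 0.09511554]), np.float64(0.0036318364558391974)) (array([ 0.5565488 , -0.01886547,  0.10236801]), np.float64(0.0015166005618083489))
[0.52677408 0.10745162 0.099     ] [0.53434114 0.10001793 0.099     ]
[ 0.55300359 -0.01642667  0.105     ] [ 0.55719272 -0.02202282  0.105     ]
0.12567182795288537 10.9287076071386
FL [0.41648421 0.14040475 0.014     ]
FR [ 0.45841736 -0.10489928  0.014     ]
BR [ 0.60648866 -0.07859066  0.014     ]
FL [0.40208485 0.14769755 0.014     ]
BL [0.5472664  0.17734637 0.014     ]
FR [ 0.44646924 -0.09020045  0.014     ]
collet [ 0.49886569 -0.14428961  0.017     ]
collet [ 0.49183426 -0.13705989  0.017     ]
brass [0.5119095  0.23236391 0.02      ]
er [0.36108572 0.05244333 0.02      ]
```

```bash
python3 - <<'E'
from h import *
s=bot.state();c=bot.calibration("wrist");T=R.from_rotvec(s['tool_rot'])
print(T.as_matrix());print(T.inv().apply(c['position']-s['tcp_pos']))
print((T.inv()*R.from_rotvec(c['orientation'])).as_matrix())
E
```

```text
[[ 9.63565612e-01  2.67472054e-01 -1.06490284e-04]
 [ 2.67471945e-01 -9.63564677e-01  1.36791822e-03]
 [ 2.63269621e-04 -1.34656212e-03 -9.99999059e-01]]
[ 0.08187866 -0.00053159 -0.16676776]
[[ 3.69789420e-04  9.56287616e-01  2.92427528e-01]
 [ 9.99999772e-01 -5.19043646e-04  4.32810401e-04]
 [ 5.65673877e-04  2.92427301e-01 -9.56287589e-01]]
```

```bash
cat >> h.py <<'E'
def plan(target,yaw,n,prt=True,start=None):
    """rows to move tool (pointing down) to target xyz, yaw deg (tool x heading), n rows. yaw change taken by continuous value"""
    s=bot.state();T=R.from_rotvec(s['tool_rot']);M=T.as_matrix()
    p=s['tcp_pos'];y0=np.degrees(np.arctan2(M[1,0],M[0,0]))
    if start is not None: p,y0=start
    dy=yaw-y0;print("yaw0",y0,"dyaw",dy,"p",p)
    D=(np.array(target)-p)/n;rows=[]
    for i in range(n):
        a=np.radians(y0+dy*i/n);x=np.array([np.cos(a),np.sin(a),0]);yy=np.array([np.sin(a),-np.cos(a),0])
        rows.append([round(v,2) for v in (D@x/.04,D@yy/.04,-D[2]/.04,0,0,-dy/n/30)])
    for i in range(0,n,8): print(rows[i:i+8])
E
python3 - <<'E'
from h import *
plan((.455,.045,.15),190.5,24)
E
```

```text
yaw0 15.513888642505082 dyaw 174.9861113574949 p [ 0.14710113 -0.52954272  0.21802654]
[[np.float64(0.47), np.float64(-0.49), np.float64(0.07), 0, 0, np.float64(-0.24)], [np.float64(0.53), np.float64(-0.43), np.float64(0.07), 0, 0, np.float64(-0.24)], [np.float64(0.58), np.float64(-0.36), np.float64(0.07), 0, 0, np.float64(-0.24)], [np.float64(0.62), np.float64(-0.28), np.float64(0.07), 0, 0, np.float64(-0.24)], [np.float64(0.65), np.float64(-0.2), np.float64(0.07), 0, 0, np.float64(-0.24)], [np.float64(0.67), np.float64(-0.12), np.float64(0.07), 0, 0, np.float64(-0.24)], [np.float64(0.68), np.float64(-0.03), np.float64(0.07), 0, 0, np.float64(-0.24)], [np.float64(0.68), np.float64(0.06), np.float64(0.07), 0, 0, np.float64(-0.24)]]
[[np.float64(0.66), np.float64(0.14), np.float64(0.07), 0, 0, np.float64(-0.24)], [np.float64(0.64), np.float64(0.22), np.float64(0.07), 0, 0, np.float64(-0.24)], [np.float64(0.61), np.float64(0.3), np.float64(0.07), 0, 0, np.float64(-0.24)], [np.float64(0.56), np.float64(0.38), np.float64(0.07), 0, 0, np.float64(-0.24)], [np.float64(0.51), np.float64(0.45
[... 242 characters left out ...]
1), np.float64(0.07), 0, 0, np.float64(-0.24)]]
[[np.float64(0.23), np.float64(0.64), np.float64(0.07), 0, 0, np.float64(-0.24)], [np.float64(0.15), np.float64(0.66), np.float64(0.07), 0, 0, np.float64(-0.24)], [np.float64(0.06), np.float64(0.68), np.float64(0.07), 0, 0, np.float64(-0.24)], [np.float64(-0.03), np.float64(0.68), np.float64(0.07), 0, 0, np.float64(-0.24)], [np.float64(-0.11), np.float64(0.67), np.float64(0.07), 0, 0, np.float64(-0.24)], [np.float64(-0.2), np.float64(0.65), np.float64(0.07), 0, 0, np.float64(-0.24)], [np.float64(-0.28), np.float64(0.62), np.float64(0.07), 0, 0, np.float64(-0.24)], [np.float64(-0.35), np.float64(0.58), np.float64(0.07), 0, 0, np.float64(-0.24)]]
```

jog_arm:
  steps:
    - [[0.47,-0.49,0.07,0,0,-0.24],[0.53,-0.43,0.07,0,0,-0.24],[0.58,-0.36,0.07,0,0,-0.24],[0.62,-0.28,0.07,0,0,-0.24],[0.65,-0.2,0.07,0,0,-0.24],[0.67,-0.12,0.07,0,0,-0.24],[0.68,-0.03,0.07,0,0,-0.24],[0.68,0.06,0.07,0,0,-0.24]]
  hand: 0

```text
time_s: 0.95
tcp_pos: [0.2515, -0.3373, 0.196]
tool_rot: [-2.519, -1.877, -0.0]
force: [0.1, -0.1, -1.0]
gripper_width: 0.0927
```

jog_arm:
  steps:
    - [[0.66,0.14,0.07,0,0,-0.24],[0.64,0.22,0.07,0,0,-0.24],[0.61,0.3,0.07,0,0,-0.24],[0.56,0.38,0.07,0,0,-0.24],[0.51,0.45,0.07,0,0,-0.24],[0.45,0.51,0.07,0,0,-0.24],[0.38,0.56,0.07,0,0,-0.24],[0.31,0.61,0.07,0,0,-0.24]]

```text
time_s: 1.75
tcp_pos: [0.3575, -0.1478, 0.1737]
tool_rot: [-1.303, -2.859, -0.0]
force: [-0.1, 0.1, -0.4]
gripper_width: 0.0931
```

jog_arm:
  steps:
    - [[0.23,0.64,0.07,0,0,-0.24],[0.15,0.66,0.07,0,0,-0.24],[0.06,0.68,0.07,0,0,-0.24],[-0.03,0.68,0.07,0,0,-0.24],[-0.11,0.67,0.07,0,0,-0.24],[-0.2,0.65,0.07,0,0,-0.24],[-0.28,0.62,0.07,0,0,-0.24],[-0.35,0.58,0.07,0,0,-0.24]]

```text
time_s: 2.55
tcp_pos: [0.466, 0.0407, 0.1512]
tool_rot: [0.236, -3.132, -0.0]
force: [-0.2, 0.2, -1.0]
gripper_width: 0.093
```

jog_arm:
  steps:
    - [[0,0,0,0,0,0],[0,0,0,0,0,0],[0,0,0,0,0,0]]

```text
time_s: 2.85
tcp_pos: [0.4652, 0.039, 0.1513]
tool_rot: [0.225, -3.133, 0.0]
force: [0.2, 0.4, -0.1]
gripper_width: 0.0931
```

```bash
python3 - <<'E'
from h import *
s=bot.state();print(s['time_s'],s['tcp_pos'],s['q'],s['force']);
c=bot.calibration("wrist");im=bot.snapshot("wrist");np.savez("w1.npz",im=im,**c);save("w1",im,k=1.5)
E
```

```text
2.85 [0.46515385 0.03902541 0.15133838] [-1.55650760e-01  1.69927160e-01  1.82519708e+00 -4.09106788e-04
  1.14711302e+00 -1.86972917e+00] [ 0.21749352  0.43323732 -0.11100587]
```

View pics/w1.png

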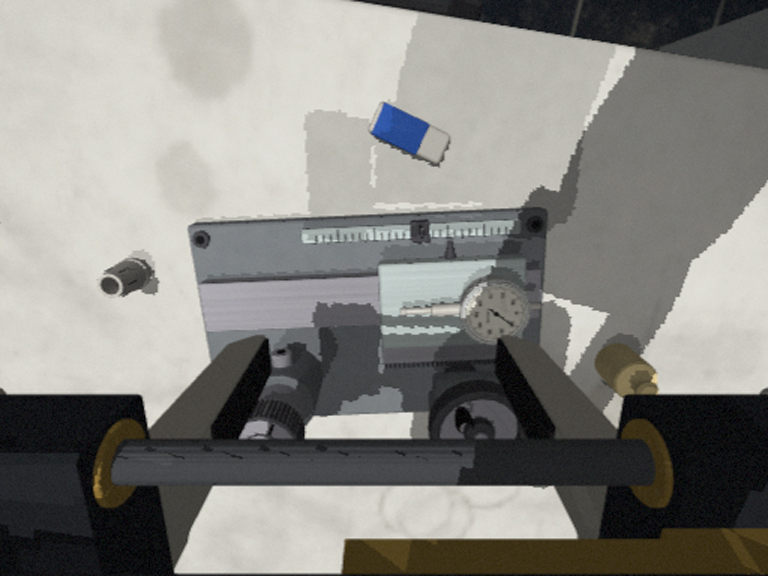

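```bash
python3 - <<'E'
from h import *
im=np.load("w1.npz")['im'];save("w1c",im,(250,130,370,200),6)
E
```

```text
(no output)
```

View pics/w1c.png

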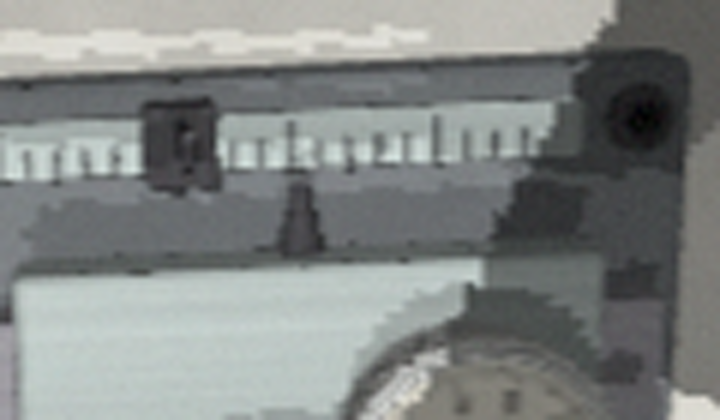

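```bash
python3 - <<'E'
from h import *
d=np.load("w1.npz");c={k:d[k] for k in d.files if k!='im'}
for k in('fov_y','cx','cy'):c[k]=float(c[k])
P=onz(c,300.3,160,.03);F=onz(c,281,153.5,.03)
A=onz(c,190/1.5,225/1.5,.014);B=onz(c,545/1.5,208/1.5,.014)
print(P,F,A,B,np.linalg.norm(A-B))
v=B-A;print(np.degrees(np.arctan2(-v[0],v[1])))
for p in((200,238),(534,224)):print(onz(c,p[0]/1.5,p[1]/1.5,.014))
for yaw in(9,10,11):
  y=np.array([-np.sin(np.radians(yaw)),np.cos(np.radians(yaw)),0]);x=np.array([y[1],-y[0],0]);print((P-F)@y,(P-F)@x)
# wheel / cap
for n,p,z in(("wheel rim",(473,407),.099),("cap",(275,410),.102)):print(n,onz(c,p[0]/1.5,p[1]/1.5,z))
E
```

```text
[0.43561934 0.08089588 0.03      ] [0.43195232 0.06088913 0.03      ] [ 0.45387127 -0.09586669  0.014     ] [0.40745625 0.14350338 0.014     ] 0.24382859337418267
10.973747699700414
[ 0.46203996 -0.08882558  0.014     ]
[0.41922744 0.13873659 0.014     ]
0.019186781700273752 0.00675162445237573
0.019066027366432772 0.007085451659726016
0.018939465335959225 0.00741712056986244
wheel rim [0.51571836 0.09882461 0.099     ]
cap [ 0.53161427 -0.01126232  0.102     ]
```

```bash
python3 - <<'E'
from h import *
plan((.54,.043,.215),-169.5,4)
E
```

```text
yaw0 -171.79648171384284 dyaw 2.2964817138428373 p [0.46520674 0.03885674 0.15144198]
[[np.float64(-0.47), np.float64(-0.04), np.float64(-0.4), 0, 0, np.float64(-0.02)], [np.float64(-0.47), np.float64(-0.05), np.float64(-0.4), 0, 0, np.float64(-0.02)], [np.float64(-0.47), np.float64(-0.05), np.float64(-0.4), 0, 0, np.float64(-0.02)], [np.float64(-0.46), np.float64(-0.06), np.float64(-0.4), 0, 0, np.float64(-0.02)]]
```

jog_arm:
  steps:
    - [[-0.47,-0.04,-0.4,0,0,-0.02],[-0.47,-0.05,-0.4,0,0,-0.02],[-0.47,-0.05,-0.4,0,0,-0.02],[-0.46,-0.06,-0.4,0,0,-0.02],[0,0,0,0,0,0],[0,0,0,0,0,0]]

```text
time_s: 3.5
tcp_pos: [0.5401, 0.0429, 0.215]
tool_rot: [0.291, -3.127, -0.0]
force: [0.2, 0.4, 0.2]
gripper_width: 0.093
```

```bash
cat >> h.py <<'E'
def shot(n,cam="wrist",crop=None,k=1.5):
    c=bot.calibration(cam);im=bot.snapshot(cam);np.savez(n+".npz",im=im,**c);save(n,im,crop,k);return c,im
def load(n):
    d=np.load(n+".npz");c={k:d[k] for k in d.files if k!='im'}
    for k in('fov_y','cx','cy'):c[k]=float(c[k])
    return c,d['im']
E
python3 - <<'E'
from h import *
s=bot.state();print(s['time_s'],s['tcp_pos'],s['q']);shot("w2")
E
```

```text
3.5 [0.54010002 0.04289786 0.21504705] [-1.26583855e-01  2.46872834e-01  1.55962477e+00 -1.67773735e-04
  1.33590153e+00 -1.88259964e+00]
```

View pics/w2.png

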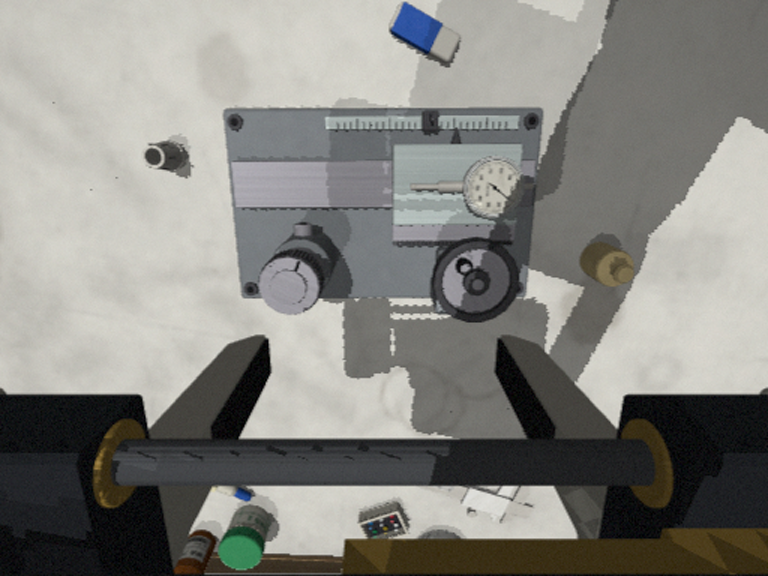

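```bash
python3 - <<'E'
from h import *
c,im=load("w2");save("w2a",im,(280,150,360,220),8);save("w2b",im,(160,140,240,215),8);save("w2c",im,(260,60,350,110),8)
E
```

```text
(no output)
```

View pics/w2a.png

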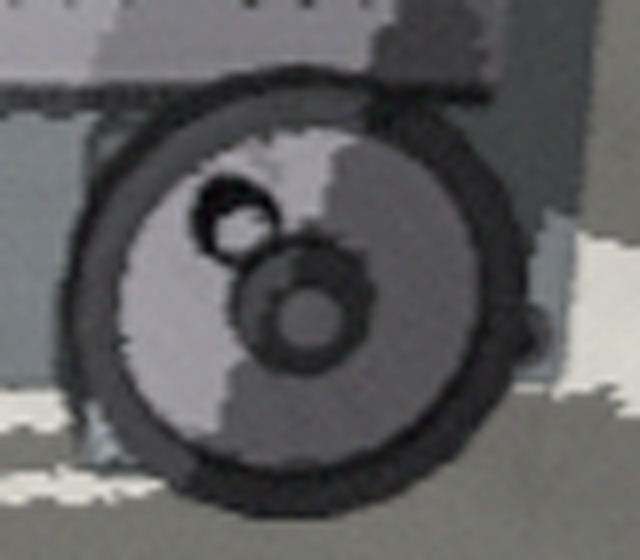

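View pics/w2b.png

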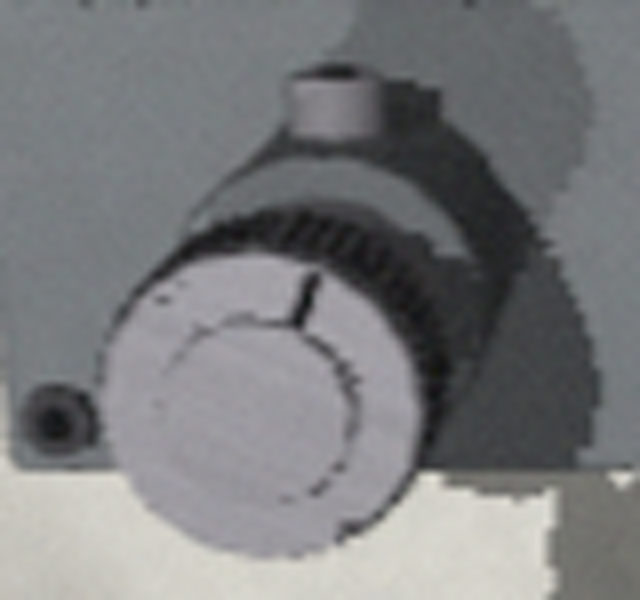

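View pics/w2c.png

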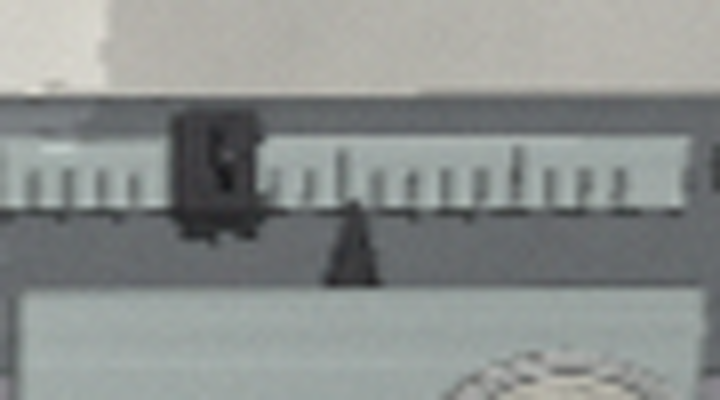

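```bash
python3 - <<'E'
from h import *
c,im=load("w2")
w=onz(c,317.4,187,.099);print("w",w)
for z in(.102,.105,.107):print("cap",onz(c,192.8,190.5,z),np.linalg.norm((onz(c,160+105/8,190,z)-onz(c,160+420/8,190,z))))
print("rim dia",np.linalg.norm(onz(c,280+75/8,187,.099)-onz(c,280+527/8,187,.099)))
k=onz(c,192.8,190.5,.104);v=w-k;print(np.linalg.norm(v[:2]),np.degrees(np.arctan2(-v[0],v[1])))
y=np.array([-np.sin(np.radians(10.7)),np.cos(np.radians(10.7)),0]);x=np.array([y[1],-y[0],0])
P=onz(c,260+353/8,60+205/8,.03);F=onz(c,260+222/8,60+170/8,.03);print(P,F,(P-F)@y,(P-F)@x,(P-w)@x,(P-w)@y+.062,(F-w)@y+.062)
S=[onz(c,u/1.5,v/1.5,.014) for u,v in((234,121),(531,120),(250,289))];print(S)
v=S[1]-S[0];print(np.linalg.norm(v),np.degrees(np.arctan2(-v[0],v[1])))
E
```

```text
w [0.53153192 0.10559099 0.099     ]
cap [ 0.5570762  -0.01581341  0.102     ] 0.03902492079638293
cap [ 0.5560303  -0.01534052  0.105     ] 0.03860665578356229
cap [ 0.55533303 -0.01502525  0.107     ] 0.03832781244168183
rim dia 0.05645616916768297
0.12361210946408902 11.595905739465985
[0.43620601 0.0805368  0.03      ] [0.43508241 0.06143208 0.03      ] 0.01856392220046687 0.004651170933673162 -0.09832017938170591 0.05508026732550578 0.0365163451250389
[array([ 0.46180457, -0.08871217,  0.014     ]), array([0.41832028, 0.13881226, 0.014     ]), array([ 0.59699859, -0.06286803,  0.014     ])]
0.23164250812613182 10.81984492085588
```

```bash
python3 - <<'E'
from h import *
s=bot.state();plan((.5315,.1055,.12),80,16,start=(s['tcp_pos'],190.6))
E
```

```text
yaw0 190.6 dyaw -110.6 p [0.53941874 0.04315929 0.21456307]
[[np.float64(-0.01), np.float64(0.1), np.float64(0.15), 0, 0, 0.23], [np.float64(0.01), np.float64(0.1), np.float64(0.15), 0, 0, 0.23], [np.float64(0.02), np.float64(0.1), np.float64(0.15), 0, 0, 0.23], [np.float64(0.03), np.float64(0.09), np.float64(0.15), 0, 0, 0.23], [np.float64(0.04), np.float64(0.09), np.float64(0.15), 0, 0, 0.23], [np.float64(0.05), np.float64(0.08), np.float64(0.15), 0, 0, 0.23], [np.float64(0.06), np.float64(0.08), np.float64(0.15), 0, 0, 0.23], [np.float64(0.07), np.float64(0.07), np.float64(0.15), 0, 0, 0.23]]
[[np.float64(0.08), np.float64(0.06), np.float64(0.15), 0, 0, 0.23], [np.float64(0.08), np.float64(0.05), np.float64(0.15), 0, 0, 0.23], [np.float64(0.09), np.float64(0.04), np.float64(0.15), 0, 0, 0.23], [np.float64(0.09), np.float64(0.03), np.float64(0.15), 0, 0, 0.23], [np.float64(0.1), np.float64(0.02), np.float64(0.15), 0, 0, 0.23], [np.float64(0.1), np.float64(0.01), np.float64(0.15), 0, 0, 0.23], [np.float64(0.1), np.float64(-0.01), np.float64(0.15), 0, 0, 0.23], [np.float64(0.1), np.float64(-0.02), np.float64(0.15), 0, 0, 0.23]]
```

jog_arm:
  steps:
    - [[-0.01,0.1,0.15,0,0,0.23],[0.01,0.1,0.15,0,0,0.23],[0.02,0.1,0.15,0,0,0.23],[0.03,0.09,0.15,0,0,0.23],[0.04,0.09,0.15,0,0,0.23],[0.05,0.08,0.15,0,0,0.23],[0.06,0.08,0.15,0,0,0.23],[0.07,0.07,0.15,0,0,0.23]]

```text
time_s: 4.35
tcp_pos: [0.5347, 0.0749, 0.1662]
tool_rot: [-1.197, -2.902, 0.001]
force: [0.5, -0.2, -0.4]
gripper_width: 0.0934
```

jog_arm:
  steps:
    - [[0.08,0.06,0.15,0,0,0.23],[0.08,0.05,0.15,0,0,0.23],[0.09,0.04,0.15,0,0,0.23],[0.09,0.03,0.15,0,0,0.23],[0.1,0.02,0.15,0,0,0.23],[0.1,0.01,0.15,0,0,0.23],[0.1,-0.01,0.15,0,0,0.23],[0.1,-0.02,0.15,0,0,0.23]]

```text
time_s: 5.15
tcp_pos: [0.5305, 0.1062, 0.1183]
tool_rot: [-2.406, -2.018, 0.003]
force: [-0.1, -0.0, 0.5]
gripper_width: 0.0932
```

jog_arm:
  steps:
    - [[0,0,0,0,0,0],[0,0,0,0,0,0]]

```text
time_s: 5.35
tcp_pos: [0.5314, 0.1061, 0.119]
tool_rot: [-2.397, -2.029, 0.002]
force: [0.4, 0.0, 0.1]
gripper_width: 0.0932
```

```bash
python3 - <<'E'
from h import *
s=bot.state();plan((.5315,.1055,.0735),80,4);print(s['q'],s['moment']);shot("w3")
shot("sc3","scene",(190,130,330,260),4)
E
```

```text
yaw0 80.49126155573842 dyaw -0.49126155573841856 p [0.53138683 0.10614775 0.11898256]
[[np.float64(-0.0), np.float64(0.0), np.float64(0.28), 0, 0, np.float64(0.0)], [np.float64(-0.0), np.float64(0.0), np.float64(0.28), 0, 0, np.float64(0.0)], [np.float64(-0.0), np.float64(0.0), np.float64(0.28), 0, 0, np.float64(0.0)], [np.float64(-0.0), np.float64(0.0), np.float64(0.28), 0, 0, np.float64(0.0)]]
[-8.65246063e-03  3.33034035e-01  1.69179642e+00 -1.77224791e-04
  1.11839709e+00  1.57384261e-01] [-0.01344464 -0.09251109  0.02774701]
```

View pics/w3.png

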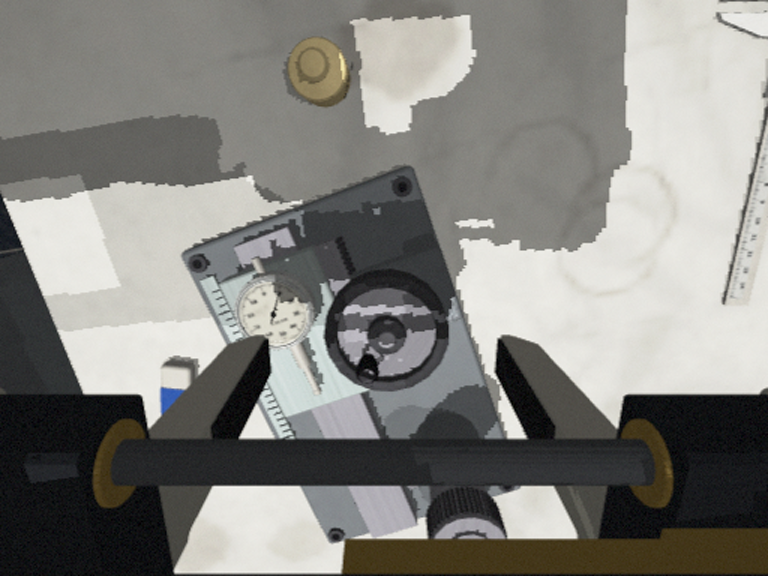

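View pics/sc3.png

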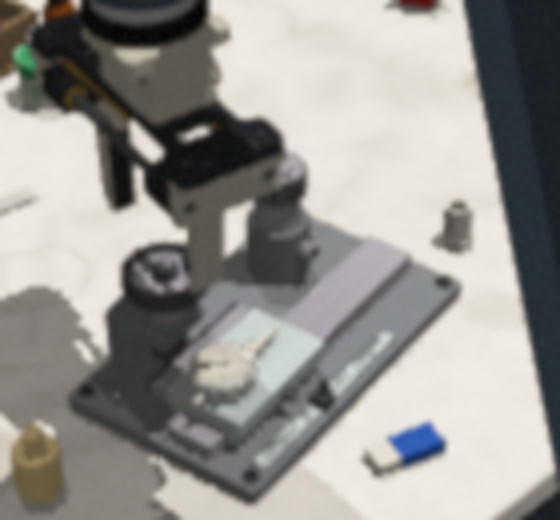

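```bash
python3 - <<'E'
from h import *
c,im=load("w3");save("w3a",im,(205,165,310,270),7)
for v in(325,330,335):print(onz(c,388/1.5,v/1.5,.099))
E
```

```text
[0.53458737 0.11100031 0.099     ]
[0.53419231 0.10858181 0.099     ]
[0.53379442 0.10614598 0.099     ]
```

View pics/w3a.png

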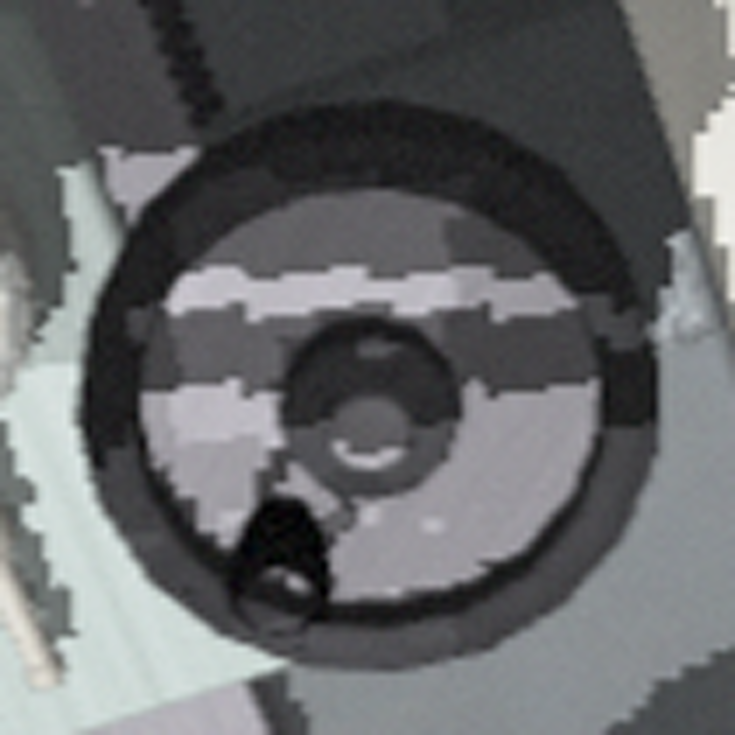

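jog_arm:
  steps:
    - [[0.01,0.01,0.29,0,0,0],[0.01,0.01,0.29,0,0,0],[0.01,0.01,0.29,0,0,0],[0,0,0.28,0,0,0],[0,0,0,0,0,0]]

```text
time_s: 5.95
tcp_pos: [0.5323, 0.1073, 0.0711]
tool_rot: [-2.399, -2.024, 0.005]
force: [0.6, 0.5, 0.7]
gripper_width: 0.0931
```

jog_arm:
  steps:
    - [[0,0,0,0,0,0],[0,0,0,0,0,0],[0,0,0,0,0,0],[0,0,0,0,0,0],[0,0,0,0,0,0]]
  hand: 1
  force: 25

```text
time_s: 6.45
tcp_pos: [0.5333, 0.1075, 0.0737]
tool_rot: [-2.4, -2.025, 0.001]
force: [0.4, -0.4, 5.6]
gripper_width: 0.0583
```

```bash
python3 - <<'E'
from h import *
s=bot.state();print(s)
E
```

```text
{'time_s': 6.45, 'q': array([-6.31293154e-03,  3.89154156e-01,  1.73652442e+00,  2.81115224e-04,
        1.01706395e+00,  1.62581757e-01]), 'qd': array([-0.00090362, -0.00647062, -0.00703165,  0.00263344,  0.00727961,
        0.0027443 ]), 'joint_torque': array([ -1.62502304, -43.95018339, -25.2084285 ,  -0.23293606,
        -1.51669722,  -0.07149526]), 'tcp_pos': array([0.53330518, 0.10752316, 0.07373606]), 'tool_rot': array([-2.40033704e+00, -2.02537654e+00,  1.12868929e-03]), 'force': array([ 0.37496147, -0.35553115,  5.60279368]), 'moment': array([-0.12598661, -0.29739864, -0.06141324]), 'gripper_width': 0.05829213682560519}
```

jog_arm:
  steps:
    - [[0,0,0,0,0,-0.27],[0,0,0,0,0,-0.27],[0,0,0,0,0,-0.27],[0,0,0,0,0,-0.27]]

```text
time_s: 6.85
tcp_pos: [0.5321, 0.1074, 0.0737]
tool_rot: [-1.731, -2.618, 0.003]
force: [-7.2, -0.9, 6.6]
gripper_width: 0.0586
```

```bash
python3 - <<'E'
from h import *
s=bot.state();print(s['tcp_pos'],s['force'],s['moment'],s['q'][5]);c,im=shot("w4")
E
```

```text
[0.53208446 0.10737791 0.07374293] [-7.24307557 -0.93688762  6.62434128] [-0.08584342  0.89439325 -0.15807905] -0.40857462678927836
```

View pics/w4.png

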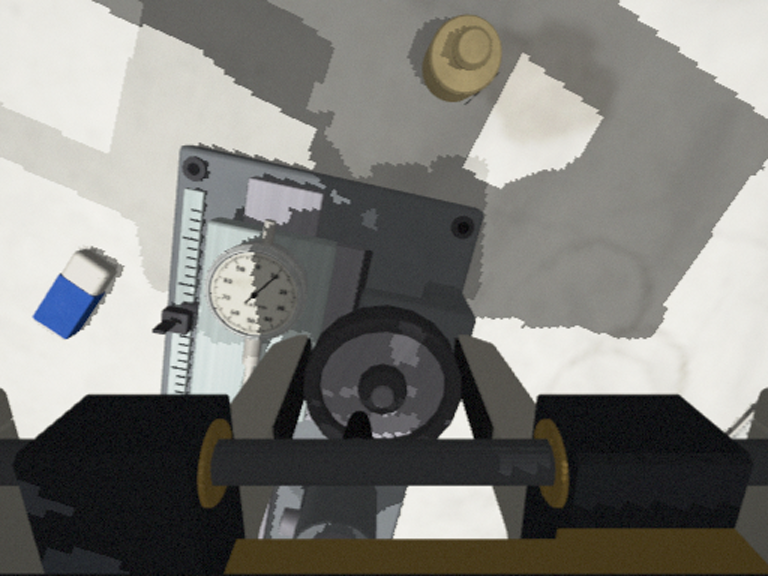

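jog_arm:
  steps:
    - [[0,0,0,0,0,-0.27],[0,0,0,0,0,-0.27],[0,0,0,0,0,-0.27],[0,0,0,0,0,-0.27],[0,0,0,0,0,-0.27],[0,0,0,0,0,-0.27],[0,0,0,0,0,-0.27],[0,0,0,0,0,-0.27]]

```text
time_s: 7.7
tcp_pos: [0.5308, 0.1055, 0.0737]
tool_rot: [-0.058, -3.135, 0.005]
force: [-10.8, -10.2, 10.2]
gripper_width: 0.0581
```

jog_arm:
  steps:
    - [[0,0,0,0,0,0],[0,0,0,0,0,0]]

```text
time_s: 7.9
tcp_pos: [0.5307, 0.1054, 0.0737]
tool_rot: [-0.066, -3.135, 0.005]
force: [-10.3, -7.0, 9.9]
gripper_width: 0.0582
```

```bash
python3 - <<'E'
from h import *
s=bot.state();print(s['tcp_pos'],s['force'],s['moment'],s['q']);c,im=shot("w5");save("w5c",im,(200,0,330,110),6)
E
```

```text
[0.5307158  0.10542367 0.07370398] [-10.33489808  -7.01760527   9.90357111] [-1.23921362  1.57979143  0.06817559] [-0.00779848  0.38789368  1.73868216 -0.00396623  1.02126069 -1.53422294]
```

View pics/w5.png

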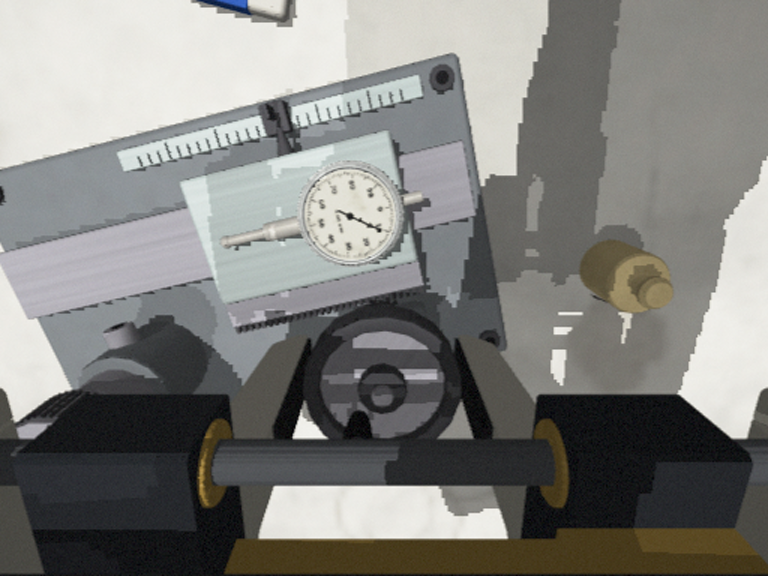

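View crop.

View pics/w5c.png

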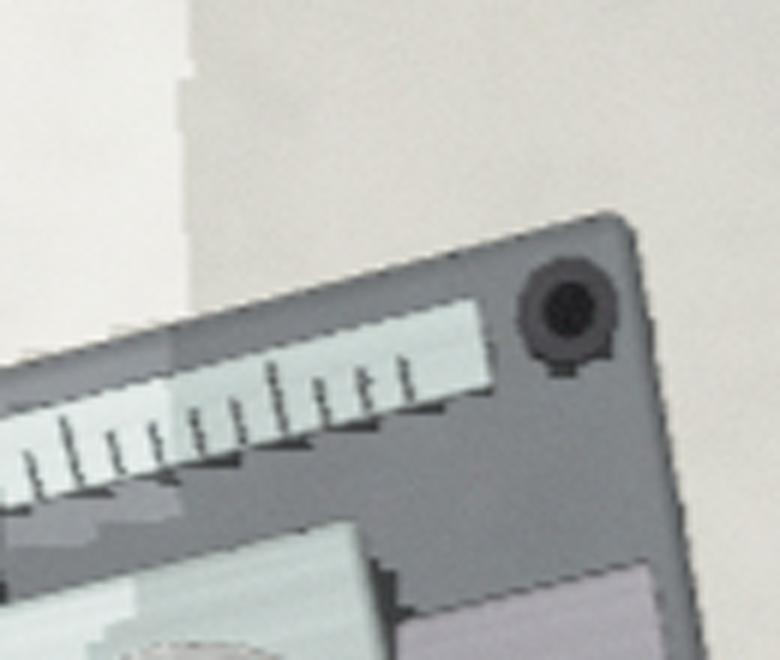

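```bash
python3 - <<'E'
from h import *
c,im=load("w5");save("w5c",im,(150,50,230,115),9)
E
```

```text
(no output)
```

View pics/w5c.png

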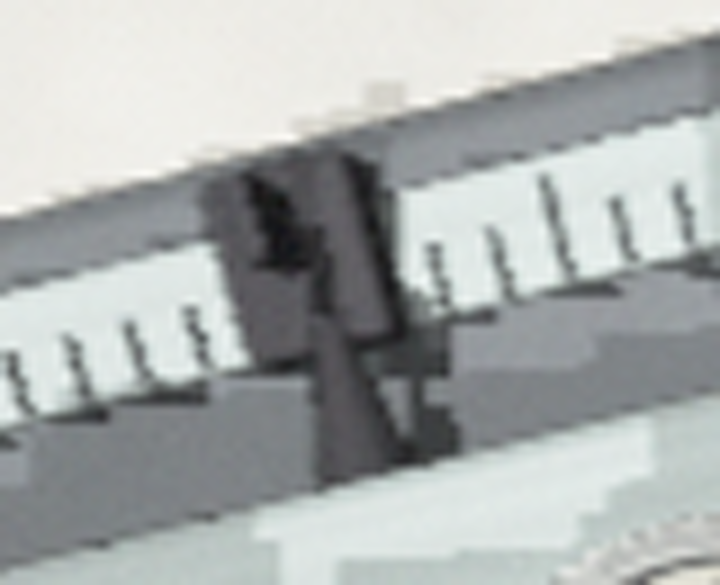

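jog_arm:
  steps:
    - [[0.02,-0.02,0,0,0,-0.1],[0.02,-0.02,0,0,0,-0.1],[0,0,0,0,0,-0.1],[0,0,0,0,0,0],[0,0,0,0,0,0]]

```text
time_s: 8.45
tcp_pos: [0.5307, 0.105, 0.0738]
tool_rot: [0.18, -3.134, 0.002]
force: [-5.8, -3.6, 5.4]
gripper_width: 0.0585
```

```bash
python3 - <<'E'
from h import *
s=bot.state();print(s['tcp_pos'],s['force'],s['moment'],s['q']);c,im=shot("w6");save("w6c",im,(150,50,230,115),9)
E
```

```text
[0.53073419 0.10502395 0.07376919] [-5.82861413 -3.58912828  5.3986506 ] [-0.58095736  0.71634742  0.04218296] [-0.00986235  0.38562102  1.74212361 -0.00175328  1.0167021  -1.6942077 ]
```

View pics/w6c.png

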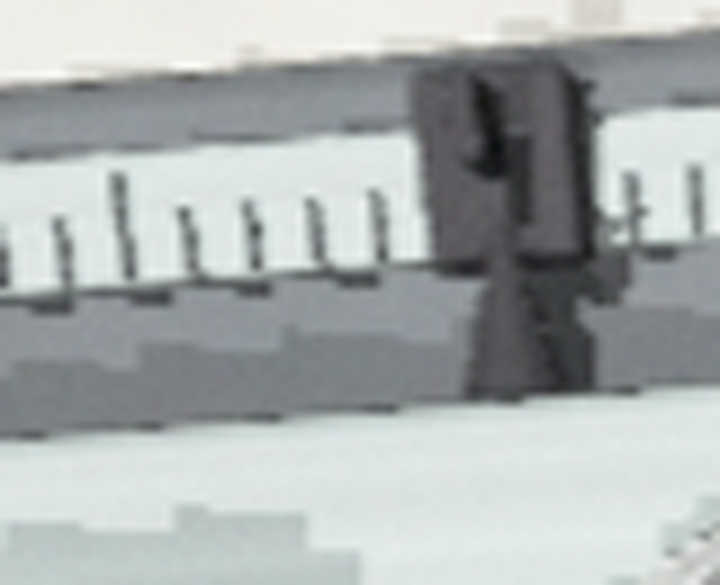

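jog_arm:
  steps:
    - [[0,0,0,0,0,0],[0,0,0,0,0,0],[0,0,0,0,0,0],[0,0,0,0,0,0],[0,0,-0.5,0,0,0],[0,0,-0.9,0,0,0],[0,0,0,0,0,0]]
  hand: 0

```text
time_s: 9.2
tcp_pos: [0.5355, 0.1059, 0.1338]
tool_rot: [-0.178, 3.128, -0.001]
force: [0.1, -0.4, 0.8]
gripper_width: 0.0929
```

```bash
python3 - <<'E'
from h import *
plan((.448,.064,.09),-169.3,4)
E
```

```text
yaw0 -173.47458465508407 dyaw 4.174584655084061 p [0.53552937 0.10589644 0.13375686]
[[np.float64(0.57), np.float64(-0.2), np.float64(0.27), 0, 0, np.float64(-0.03)], [np.float64(0.58), np.float64(-0.19), np.float64(0.27), 0, 0, np.float64(-0.03)], [np.float64(0.58), np.float64(-0.18), np.float64(0.27), 0, 0, np.float64(-0.03)], [np.float64(0.58), np.float64(-0.17), np.float64(0.27), 0, 0, np.float64(-0.03)]]
```

jog_arm:
  steps:
    - [[0.57,-0.2,0.2,0,0,-0.03],[0.58,-0.19,0.22,0,0,-0.03],[0.58,-0.18,0.32,0,0,-0.03],[0.58,-0.17,0.34,0,0,-0.03],[0,0,0,0,0,0],[0,0,0,0,0,0]]

```text
time_s: 9.8
tcp_pos: [0.4453, 0.0638, 0.0863]
tool_rot: [-0.275, 3.129, 0.0]
force: [0.1, -0.7, 0.2]
gripper_width: 0.0928
```

```bash
python3 - <<'E'
from h import *
s=bot.state();print(s['tcp_pos'],s['force'],s['q']);c,im=shot("w7")
E
```

```text
[0.44525565 0.06379189 0.08628123] [ 0.14208717 -0.71981723  0.23079423] [-1.06797379e-01  2.22437298e-01  1.94719181e+00  2.97888030e-04
  9.71503210e-01 -1.85315038e+00]
```

View pics/w7.png

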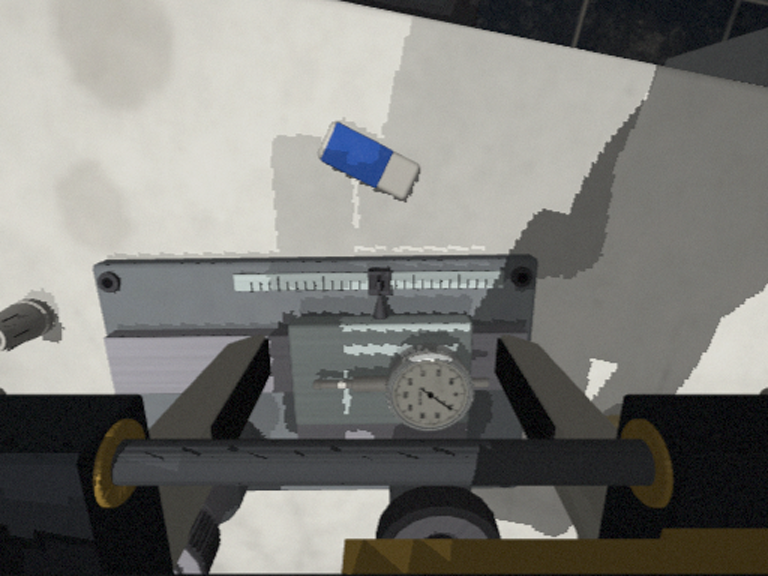

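```bash
python3 - <<'E'
from h import *
c,im=load("w7");save("w7c",im,(225,170,285,218),12)
E
```

```text
(no output)
```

View pics/w7c.png

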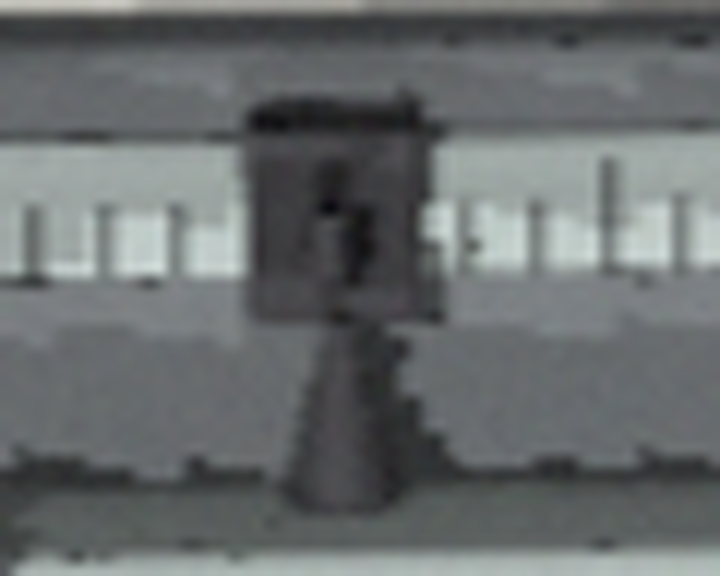

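```bash
python3 - <<'E'
from h import *
c,im=load("w7");g=cv2.cvtColor(im,cv2.COLOR_RGB2GRAY)
print("cols",list(range(242,264)))
for r in range(178,214):print(r,g[r,242:264])
E
```

```text
cols [242, 243, 244, 245, 246, 247, 248, 249, 250, 251, 252, 253, 254, 255, 256, 257, 258, 259, 260, 261, 262, 263]
178 [108 111 108 107  86  71  56  56  48  54  54  68  73  71  75  72  59  54
  86 103 106 107]
179 [109 106 108  77  36  31  35  36  30  35  37  38  39  38  37  37  39  34
  85 104 104 105]
180 [108 106 104  67  27  25  19  35  32  36  35  34  41  36  35  33  35  32
  50  58  82  96]
181 [ 81  73  77  75  69  64  65  64  67  65  66  62  59  57  58  65  69  58
  57  67 108 126]
182 [151 151 136  94  77  73  77  74  72  76  73  71  63  63  61  71  77  63
  68 134 158 157]
183 [163 166 143  94  67  61  62  64  66  59  49  49  57  58  71  75  76  63
  73 138 166 166]
184 [166 167 144  94  61  59  58  60  62  47  37  37  52  62  64  65  69  59
  69 138 164 164]
185 [163 160 161 112  62  58  60  61  57  46  36  39  54  61  61  62  63  57
  66 138 161 161]
186 [161 160 161 112  60  59  59  61  62  46  28  40  53  61  61  65  63  58
  66 137 162 144]
187 [161 164 182 133  60  61  65  61  58  39  14  34  34  32  50  61  65  53
 132 183 195 133]
188 [163 166 189 135  60  61  62  
[... 1620 characters left out ...]
2  63  76  72  69  55  45  43  48  50
  88 108 106 106]
206 [106 105 107 106 107 104 106  84  61  71  74  75  67  58  45  45  51  51
  56  58  94 108]
207 [105 106 107 105 106 107 106  85  62  66  75  77  68  54  49  42  47  51
  49  50  92 109]
208 [ 92 109 105 106 105 107  97  70  61  71  75  76  73  60  48  43  47  51
  51  51  57  92]
209 [56 57 60 61 59 91 86 64 63 72 78 77 69 61 54 36 46 51 52 51 51 50]
210 [60 62 66 65 69 77 61 52 61 70 78 77 73 61 53 45 44 59 67 66 69 75]
211 [83 86 84 86 85 86 72 52 54 66 77 76 72 64 58 41 64 78 86 88 88 88]
212 [88 91 90 91 88 92 82 73 60 64 65 71 62 63 61 74 82 89 88 90 95 90]
213 [90 91 92 91 95 79 86 91 89 91 90 90 95 89 91 94 94 93 92 95 93 93]
```

```bash
python3 - <<'E'
from h import *
plan((.5305,.105,.13),-169.3,5)
E
```

```text
yaw0 -169.9282017266683 dyaw 0.6282017266682942 p [0.44627077 0.06384612 0.08674878]
[[np.float64(-0.45), np.float64(0.13), np.float64(-0.22), 0, 0, np.float64(-0.0)], [np.float64(-0.45), np.float64(0.13), np.float64(-0.22), 0, 0, np.float64(-0.0)], [np.float64(-0.45), np.float64(0.13), np.float64(-0.22), 0, 0, np.float64(-0.0)], [np.float64(-0.45), np.float64(0.13), np.float64(-0.22), 0, 0, np.float64(-0.0)], [np.float64(-0.45), np.float64(0.12), np.float64(-0.22), 0, 0, np.float64(-0.0)]]
```

jog_arm:
  steps:
    - [[0,0,-0.6,0,0,0],[-0.45,0.13,-0.5,0,0,0],[-0.45,0.13,0,0,0,0],[-0.45,0.13,0,0,0,0],[-0.45,0.13,0,0,0,0],[-0.45,0.12,0,0,0,0],[0,0,0,0,0,0],[0,0,0,0,0,0]]

```text
time_s: 10.65
tcp_pos: [0.5295, 0.1052, 0.1303]
tool_rot: [-0.278, 3.129, -0.0]
force: [0.5, 0.1, 0.6]
gripper_width: 0.0933
```

```bash
python3 - <<'E'
from h import *
plan((.5305,.105,.0735),-169.9,4);shot("w8")
E
```

```text
yaw0 -169.83678270352414 dyaw -0.06321729647586949 p [0.52949771 0.10517772 0.13031363]
[[np.float64(-0.01), np.float64(-0.0), np.float64(0.36), 0, 0, np.float64(0.0)], [np.float64(-0.01), np.float64(-0.0), np.float64(0.36), 0, 0, np.float64(0.0)], [np.float64(-0.01), np.float64(-0.0), np.float64(0.36), 0, 0, np.float64(0.0)], [np.float64(-0.01), np.float64(-0.0), np.float64(0.36), 0, 0, np.float64(0.0)]]
```

View pics/w8.png

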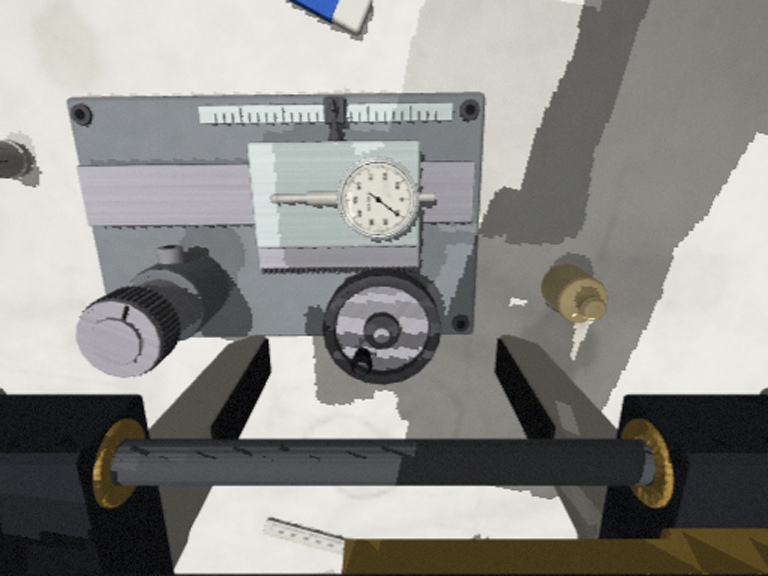

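jog_arm:
  steps:
    - [[-0.01,0,0.36,0,0,0],[-0.01,0,0.36,0,0,0],[-0.01,0,0.36,0,0,0],[0,0,0.34,0,0,0],[0,0,0,0,0,0]]

```text
time_s: 11.2
tcp_pos: [0.5281, 0.1047, 0.072]
tool_rot: [0.276, -3.126, -0.0]
force: [-1.4, 0.2, -0.3]
gripper_width: 0.0931
```

jog_arm:
  steps:
    - [[0,0,0,0,0,0],[0,0,0,0,0,0],[0,0,0,0,0,0],[0,0,0,0,0,0],[0,0,0,0,0,-0.05],[0,0,0,0,0,-0.05],[0,0,0,0,0,-0.05],[0,0,0,0,0,0]]
  hand: 1
  force: 20

```text
time_s: 12.0
tcp_pos: [0.5304, 0.1046, 0.0739]
tool_rot: [-0.402, 3.115, -0.001]
force: [-1.0, -3.1, 4.5]
gripper_width: 0.0584
```

```bash
python3 - <<'E'
from h import *
s=bot.state();print(s['tcp_pos'],s['force'],s['moment'],s['q'])
E
```

```text
[0.53038011 0.10462351 0.07386687] [-0.96857383 -3.10146781  4.52355334] [-0.50502599 -0.01538373  0.08905539] [-1.12029027e-02  3.82813065e-01  1.74633676e+00 -7.76098147e-04
  1.01180233e+00 -1.83817097e+00]
```

jog_arm:
  steps:
    - [[0,0,0,0,0,0],[0,0,0,0,0,0],[0,0,0,0,0,0],[0,0,-0.3,0,0,0],[0,0,-0.6,0,0,0],[0,0,-0.6,0,0,0],[0.4,-0.1,0,0,0,0]]
  hand: 0

```text
time_s: 12.7
tcp_pos: [0.5194, 0.0976, 0.1377]
tool_rot: [-0.4, 3.108, -0.001]
force: [0.6, -0.3, -0.5]
gripper_width: 0.0928
```

```bash
python3 - <<'E'
from h import *
plan((.4453,.0625,.086),-169.5,4)
E
```

```text
yaw0 -165.3434031967528 dyaw -4.156596803247197 p [0.51940911 0.09758845 0.13765994]
[[np.float64(0.5), np.float64(-0.09), np.float64(0.32), 0, 0, np.float64(0.03)], [np.float64(0.5), np.float64(-0.1), np.float64(0.32), 0, 0, np.float64(0.03)], [np.float64(0.5), np.float64(-0.11), np.float64(0.32), 0, 0, np.float64(0.03)], [np.float64(0.5), np.float64(-0.12), np.float64(0.32), 0, 0, np.float64(0.03)]]
```

jog_arm:
  steps:
    - [[0.5,-0.09,0.2,0,0,0.03],[0.5,-0.1,0.3,0,0,0.03],[0.5,-0.11,0.4,0,0,0.03],[0.5,-0.12,0.4,0,0,0.03],[0,0,0,0,0,0],[0,0,0,0,0,0]]

```text
time_s: 13.3
tcp_pos: [0.4425, 0.0624, 0.0823]
tool_rot: [-0.301, 3.126, 0.0]
force: [0.5, 0.9, 0.7]
gripper_width: 0.0933
```

```bash
python3 - <<'E'
from h import *
s=bot.state();print(s['tcp_pos'],s['force'],s['q']);c,im=shot("w9");save("w9c",im,(225,170,285,218),12)
c,im=load("w9");g=cv2.cvtColor(im,cv2.COLOR_RGB2GRAY)
print("cols",list(range(242,264)))
for r in range(178,216):print(r,g[r,242:264])
E
```

```text
[0.44247562 0.06244938 0.08234154] [0.46163579 0.90045575 0.68582357] [-1.10608589e-01  2.22860466e-01  1.95907640e+00  3.65235179e-04
  9.58297247e-01 -1.87355784e+00]
cols [242, 243, 244, 245, 246, 247, 248, 249, 250, 251, 252, 253, 254, 255, 256, 257, 258, 259, 260, 261, 262, 263]
178 [85 67 55 78 88 91 90 83 86 80 79 61 46 72 84 85 85 85 81 87 91 70]
179 [ 99  98  97  97 107 108 103  97  94  97  98  93  94  96  96  99  93  95
 100 101 106 109]
180 [104 103 101 101 103  99 100 101 103  96 100 100  99  99  99  98 102 100
  98  98 104 100]
181 [103 103 106 105 105 102 102 101 105 100 101 103 100 101 104 101 103 101
 103 103 101 102]
182 [106 109 105 104 103 105 106  82  57  91 101  98 104 100 105 100 104  75
  57  60  90 106]
183 [105 105 101 105  95  72  60  44  32  44  48  49  51  48  58  62  54  44
  34  47  87 100]
184 [104 105 106 103  76  45  33  31  36  36  34  35  29  33  32  31  33  33
  31  83 103 103]
185 [92 91 93 90 62 37 40 38 30 39 37 37 42 44 40 38 38 43 32 46 59 61]
186 [143 144 143 145 104  69  62  60  58  58  56  55  54  57  57  61  63  70
  66  58  68 116]
187 [1
[... 2002 characters left out ...]
103 105 104 106 107 104  78  60  71  77  72  62  47  44  46  56
  60  93 105 107]
209 [107 104 103 106 105 104 106 104  77  55  72  77  75  57  43  43  47  52
  53  89 105 103]
210 [103 105 104 103 105 107 105  93  69  62  69  79  71  54  39  46  47  53
  47  89 107 106]
211 [106 105 103 107 102 106 104  94  72  62  76  79  74  57  43  41  47  52
  88 104 107 102]
212 [104 108 104 104 104 105 105  80  66  69  75  77  58  48  55  43  45  49
  89 110 107 106]
213 [ 57  60  91 105 103 101 104  74  57  68  76  77  70  60  51  45  44  48
  60  59  59  59]
214 [49 52 54 57 56 58 59 55 58 67 73 74 68 63 54 38 43 51 50 52 49 52]
215 [65 66 59 64 59 75 59 51 62 69 76 78 71 65 56 44 38 53 59 54 61 58]
```

View pics/w9c.png

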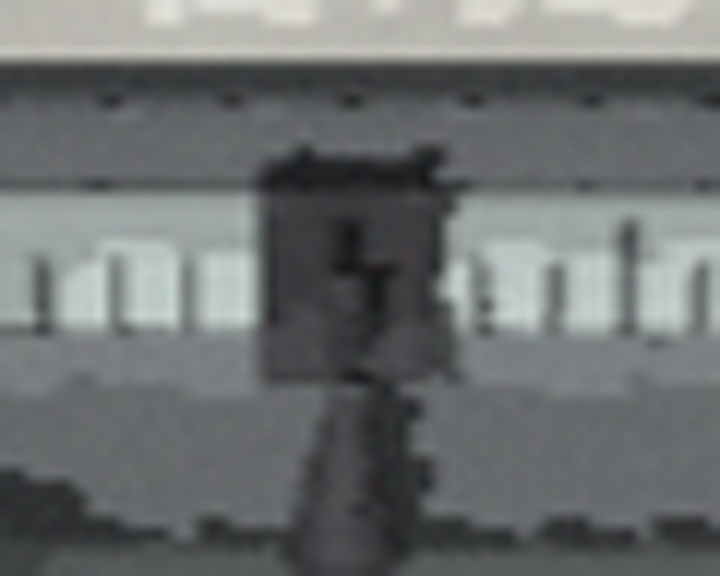

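jog_arm:
  steps:
    - [[0.1,0.03,0.15,0,0,0.02],[0,0,0,0,0,0],[0,0,0,0,0,0]]

```text
time_s: 13.65
tcp_pos: [0.4377, 0.063, 0.0755]
tool_rot: [-0.286, 3.129, 0.0]
force: [0.8, 0.5, -0.4]
gripper_width: 0.0929
```

```bash
python3 - <<'E'
from h import *
s=bot.state();print(s['tcp_pos'],s['force']);c,im=shot("w10");save("w10c",im,(225,170,285,218),12)
E
```

```text
[0.43769067 0.06304901 0.07549116] [ 0.79596492  0.50643956 -0.37139885]
```

View pics/w10c.png

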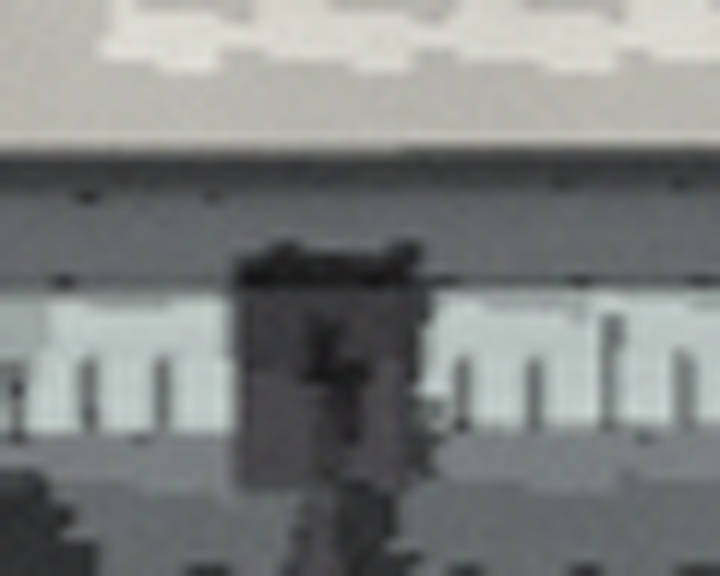

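```bash
python3 - <<'E'
from h import *
c,im=load("w10");save("w10d",im,(220,185,280,233),12);g=cv2.cvtColor(im,cv2.COLOR_RGB2GRAY)
for r in list(range(196,224)):print(r,g[r,242:262])
E
```

```text
196 [198 168 108  60  61  55  60  61  51  45  54  52  60  62  58  57  56  60
  73 164]
197 [195 168 104  60  61  60  57  62  50  38  36  44  60  62  61  60  56  63
 130 179]
198 [190 167 103  57  59  59  59  58  47  31  34  50  58  60  62  61  56  57
 134 180]
199 [189 166 103  61  56  57  59  58  50  32  31  52  60  56  60  62  54  62
 133 179]
200 [196 194 133  58  56  58  64  56  49  28  33  35  32  44  66  78  65  60
 138 184]
201 [193 193 135  70  74  72  69  61  39  28  26  29  32  39  67  75  64  61
 156 192]
202 [196 192 133  68  70  72  72  71  67  61  44  33  37  62  75  75  66 101
 170 193]
203 [198 198 138  74  71  72  73  71  67  56  41  39  37  65  73  72  65  68
 107 123]
204 [195 196 136  69  73  71  71  74  71  63  48  42  44  63  75  74  63  77
 101 109]
205 [185 180 129  72  74  73  73  72  71  58  53  44  42  63  74  78  67  72
  90 132]
206 [131 132  98  72  74  73  69  73  72  57  55  44  40  67  72  74  63  57
  64  78]
207 [127 122  91  69  72  69  71  72  70  62  58  59  65  71  71  76  66  59
  61 105]
208 [123 123  95  72  69  68  70  71  72  59  60  58  69
[... 530 characters left out ...]
  51  87 103
 103 104]
215 [103 103 103 107 102 100 104  78  65  73  65  49  49  48  49  86 103 104
 103 102]
216 [102 101 103 104 106 107  94  75  66  76  74  57  45  42  51  55  59  55
  89 104]
217 [ 57  57  88 103 105 106  79  59  71  74  68  61  39  48  48  50  52  86
 104 108]
218 [ 47  47  57  56  58  56  60  62  70  75  67  53  41  43  46  49  48  89
 103 106]
219 [46 49 48 52 51 46 50 59 70 76 72 58 43 39 44 51 50 53 58 61]
220 [49 53 51 48 48 43 38 57 73 76 70 63 51 42 47 49 48 47 51 50]
221 [53 51 52 49 49 35 37 39 42 46 36 39 33 32 45 47 50 51 47 50]
222 [44 51 49 44 51 38 28 35 39 39 37 30 34 26 43 48 50 48 50 45]
223 [50 54 53 50 48 37 27 31 41 37 41 36 36 27 36 47 58 60 55 57]
```

View pics/w10d.png

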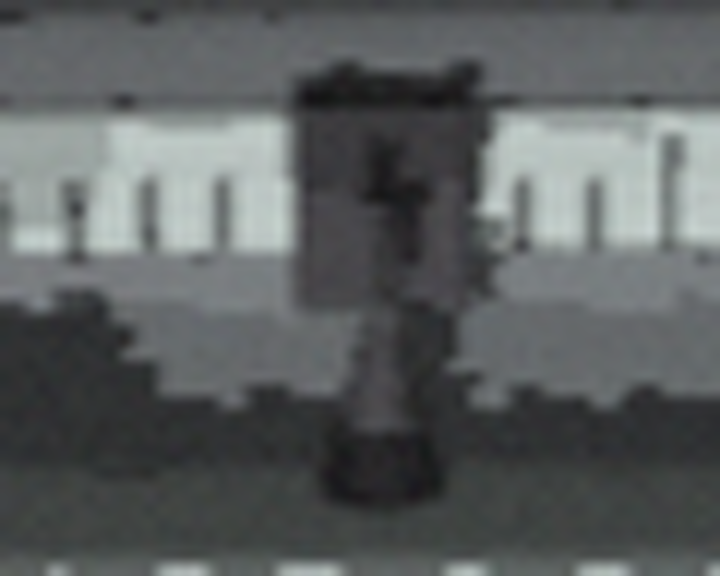

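```bash
python3 - <<'E'
from h import *
s=bot.state();p=s['tcp_pos'].copy();p[2]=.135
plan((.5552,-.0163,.135),245,8,start=(p,190.2))
E
```

```text
yaw0 190.2 dyaw 54.80000000000001 p [0.43778214 0.06299152 0.135     ]
[[np.float64(-0.32), np.float64(-0.31), np.float64(-0.0), 0, 0, -0.23], [np.float64(-0.28), np.float64(-0.34), np.float64(-0.0), 0, 0, -0.23], [np.float64(-0.24), np.float64(-0.38), np.float64(-0.0), 0, 0, -0.23], [np.float64(-0.19), np.float64(-0.4), np.float64(-0.0), 0, 0, -0.23], [np.float64(-0.14), np.float64(-0.42), np.float64(-0.0), 0, 0, -0.23], [np.float64(-0.09), np.float64(-0.43), np.float64(-0.0), 0, 0, -0.23], [np.float64(-0.04), np.float64(-0.44), np.float64(-0.0), 0, 0, -0.23], [np.float64(0.02), np.float64(-0.44), np.float64(-0.0), 0, 0, -0.23]]
```

jog_arm:
  steps:
    - [[0,0,-0.75,0,0,0],[0,0,-0.75,0,0,0]]

```text
time_s: 13.9
tcp_pos: [0.4368, 0.063, 0.1356]
tool_rot: [0.285, -3.126, -0.001]
force: [0.8, -0.3, -0.1]
gripper_width: 0.0933
```

jog_arm:
  steps:
    - [[-0.32,-0.31,0,0,0,-0.23],[-0.28,-0.34,0,0,0,-0.23],[-0.24,-0.38,0,0,0,-0.23],[-0.19,-0.4,0,0,0,-0.23],[-0.14,-0.42,0,0,0,-0.23],[-0.09,-0.43,0,0,0,-0.23],[-0.04,-0.44,0,0,0,-0.23],[0.02,-0.44,0,0,0,-0.23]]

```text
time_s: 14.7
tcp_pos: [0.5565, -0.0156, 0.1355]
tool_rot: [-1.709, 2.636, -0.0]
force: [-0.0, -0.2, 0.4]
gripper_width: 0.0928
```

jog_arm:
  steps:
    - [[0,0,0,0,0,0],[0,0,0,0,0,0]]

```text
time_s: 14.9
tcp_pos: [0.5553, -0.0151, 0.1351]
tool_rot: [1.697, -2.643, -0.001]
force: [0.1, -0.3, -0.0]
gripper_width: 0.0929
```

```bash
python3 - <<'E'
from h import *
s=bot.state();print(s['tcp_pos'],s['q']);shot("w11");c,im=load("w11");save("w11c",im,(200,165,310,270),7)
plan((.5552,-.0163,.076),-115,4)
E
```

```text
[ 0.55527104 -0.01507736  0.13514389] [-2.28091558e-01  3.38332192e-01  1.63926374e+00  2.08958348e-04
  1.16508703e+00 -2.94059641e+00]
yaw0 -114.54883910074632 dyaw -0.4511608992536793 p [ 0.55489473 -0.0147764   0.13518308]
[[np.float64(0.01), np.float64(-0.01), np.float64(0.37), 0, 0, np.float64(0.0)], [np.float64(0.01), np.float64(-0.01), np.float64(0.37), 0, 0, np.float64(0.0)], [np.float64(0.01), np.float64(-0.01), np.float64(0.37), 0, 0, np.float64(0.0)], [np.float64(0.01), np.float64(-0.01), np.float64(0.37), 0, 0, np.float64(0.0)]]
```

View pics/w11.png

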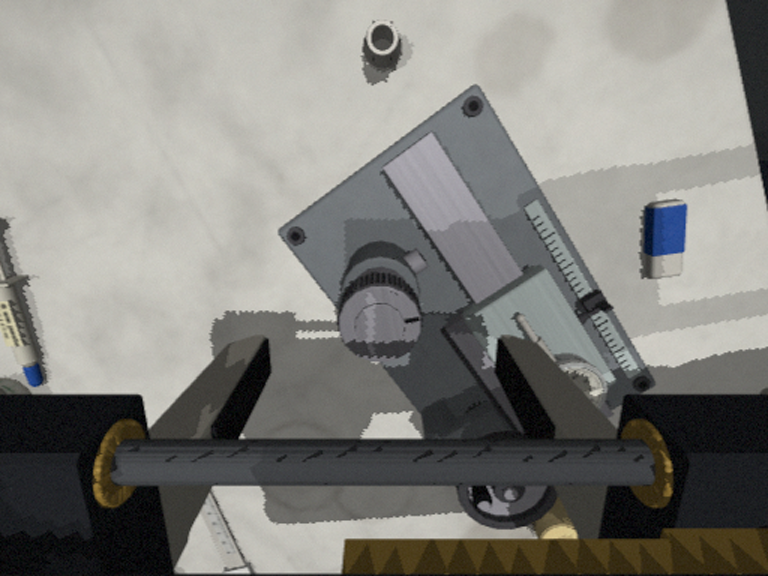

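View pics/w11c.png

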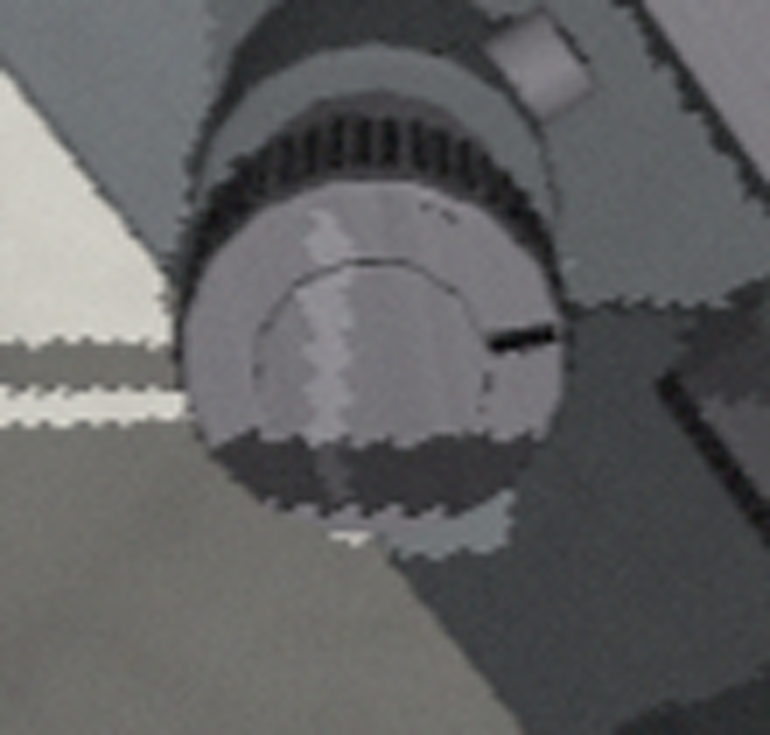

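```bash
python3 - <<'E'
from h import *
c,im=load("w11")
z=.106
C=onz(c,200+372/7,165+360/7,z);L=onz(c,200+521/7,165+341/7,z);print(C,np.linalg.norm(onz(c,200+183/7,216,z)-onz(c,200+562/7,216,z)))
v=L-C;print("line ang",np.degrees(np.arctan2(v[1],v[0])),np.linalg.norm(v))
c,im=load("w2");C=onz(c,192.8,190.5,z);L=onz(c,160+307/8,140+300/8,z);v=L-C;print(C,"line ang",np.degrees(np.arctan2(v[1],v[0])))
E
```

```text
[ 0.55576828 -0.01589949  0.106     ] 0.03862631433794436
line ang 163.2313570480782 0.015294632088349039
[ 0.55568166 -0.01518288  0.106     ] line ang 165.42961845448679
```

jog_arm:
  steps:
    - [[0,-0.01,0.37,0,0,0],[0,-0.01,0.37,0,0,0],[0,0,0.37,0,0,0],[0,0,0.37,0,0,0],[0,0,0,0,0,0]]

```text
time_s: 15.45
tcp_pos: [0.554, -0.0145, 0.0745]
tool_rot: [1.699, -2.639, -0.005]
force: [-1.3, 0.4, 0.2]
gripper_width: 0.0931
```

jog_arm:
  steps:
    - [[0,0,0,0,0,0],[0,0,0,0,0,0],[0,0,0,0,0,0],[0,0,0,0,0,0],[0,0,0,0,0,0],[0,0,0,0,0,0],[0,0,0,0,0,0]]
  hand: 1
  force: 25

```text
time_s: 16.15
tcp_pos: [0.5564, -0.0157, 0.0763]
tool_rot: [-1.702, 2.641, -0.0]
force: [0.2, -0.4, -0.3]
gripper_width: 0.0413
```

```bash
python3 - <<'E'
from h import *
s=bot.state();print(s)
E
```

```text
{'time_s': 16.15, 'q': array([-2.28514205e-01,  4.04814418e-01,  1.70346108e+00,  1.20753331e-05,
        1.03329272e+00, -2.94436565e+00]), 'qd': array([-0.00020149,  0.00133484,  0.00240085,  0.00212171, -0.00047221,
        0.00063858]), 'joint_torque': array([ 9.75554169e-03, -4.73201108e+01, -2.37388587e+01, -6.86283340e-02,
        1.02399059e-03,  9.98534815e-04]), 'tcp_pos': array([ 0.55642907, -0.01565128,  0.0762895 ]), 'tool_rot': array([-1.70196242e+00,  2.64060120e+00, -1.62201708e-05]), 'force': array([ 0.16301458, -0.43828922, -0.3261125 ]), 'moment': array([ 0.1119808 , -0.12084609,  0.01313972]), 'gripper_width': 0.04133901806486051}
```

jog_arm:
  steps:
    - [[0,0,0,0,0,0],[0,0,0,0,0,0]]

```text
time_s: 16.35
tcp_pos: [0.5566, -0.0157, 0.0763]
tool_rot: [-1.702, 2.64, -0.0]
force: [-0.3, 0.3, 0.8]
gripper_width: 0.0398
```

jog_arm:
  steps:
    - [[0,0,0.005,0,0,0.25],[0,0,0.005,0,0,0.25],[0,0,0.005,0,0,0.25],[0,0,0.005,0,0,0.25]]

```text
time_s: 16.75
tcp_pos: [0.5569, -0.0159, 0.0757]
tool_rot: [-0.953, 2.993, -0.001]
force: [1.6, -0.9, 0.6]
gripper_width: 0.0394
```

```bash
python3 - <<'E'
from h import *
s=bot.state();print(s['tcp_pos'],s['q'],s['force'],s['moment'],s['joint_torque'])
E
```

```text
[ 0.55693046 -0.01593975  0.07565863] [-2.28585553e-01  4.05796187e-01  1.70374627e+00 -3.96033403e-04
  1.03091992e+00 -2.41563129e+00] [ 1.5970494  -0.91862535  0.59655801] [-0.03032816 -0.26664676  0.11512685] [  0.60442982 -47.01979995 -22.75033593   0.23649151   0.46531155
  -1.6308859 ]
```

jog_arm:
  steps:
    - [[0,0,0.004,0,0,0.25],[0,0,0.004,0,0,0.25],[0,0,0.004,0,0,0.25],[0,0,0.004,0,0,0.25]]

```text
time_s: 17.15
tcp_pos: [0.5571, -0.0163, 0.075]
tool_rot: [-0.146, 3.137, -0.002]
force: [1.9, -2.5, -0.9]
gripper_width: 0.0394
```

```bash
python3 - <<'E'
from h import *
s=bot.state();print(s['tcp_pos'],s['q'][5],s['force'],s['moment'],s['joint_torque'][5])
shot("w12")
E
```

```text
[ 0.55708656 -0.01634473  0.07495735] -1.8920100714492294 [ 1.89615773 -2.52609123 -0.93185665] [-0.30143394 -0.36892537  0.09894504] -1.6288366913795471
```

View pics/w12.png

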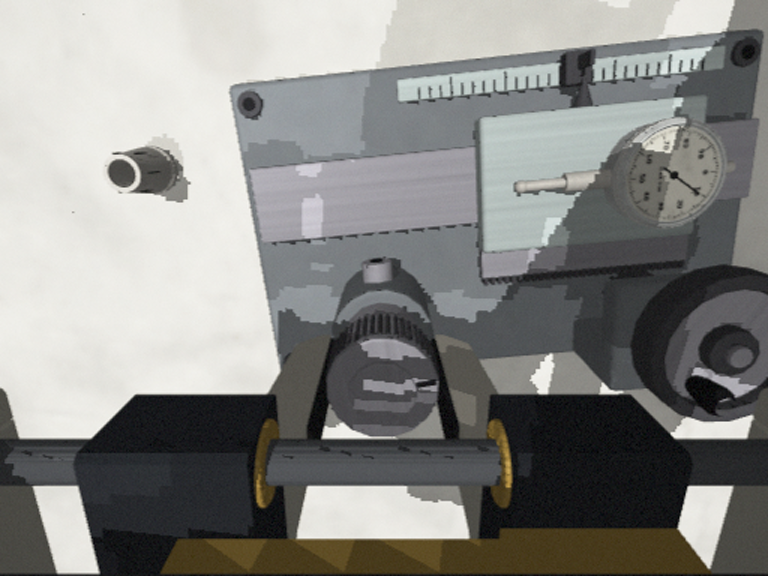

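jog_arm:
  steps:
    - [[0,0,0.004,0,0,0.25],[0,0,0.004,0,0,0.25],[0,0,0.004,0,0,0.25],[0,0,0.004,0,0,0.25]]

```text
time_s: 17.6
tcp_pos: [0.557, -0.0167, 0.0743]
tool_rot: [0.667, 3.068, -0.002]
force: [1.1, -5.6, -0.9]
gripper_width: 0.0398
```

```bash
python3 - <<'E'
from h import *
s=bot.state();print(s['tcp_pos'],s['q'][5],s['force'],s['moment'],s['joint_torque'][5])
E
```

```text
[ 0.55703069 -0.01674837  0.07433137] -1.37110295546992 [ 1.13189461 -5.57981774 -0.92748194] [-0.67060383 -0.33744114  0.10781263] -1.6277185454964638
```

jog_arm:
  steps:
    - [[0,0,0.004,0,0,0.25],[0,0,0.004,0,0,0.25],[0,0,0.004,0,0,0.25]]

```text
time_s: 17.9
tcp_pos: [0.5569, -0.017, 0.0738]
tool_rot: [1.253, 2.879, -0.003]
force: [0.3, -4.7, -0.6]
gripper_width: 0.0397
```

```bash
python3 - <<'E'
from h import *
s=bot.state();print(s['tcp_pos'],s['q'][5],s['force'],s['moment'],s['joint_torque'][5])
E
```

```text
[ 0.55685275 -0.01703158  0.07383505] -0.9783887466291283 [ 0.30394633 -4.69433007 -0.59183538] [-0.92730567 -0.26379688  0.05203968] -1.6276859119534492
```

jog_arm:
  steps:
    - [[0,0,0.004,0,0,0.2],[0,0,0.004,0,0,0.2],[0,0,0.004,0,0,0.2]]

```text
time_s: 18.2
tcp_pos: [0.5567, -0.0172, 0.0734]
tool_rot: [1.686, 2.649, -0.003]
force: [0.3, -6.3, 0.7]
gripper_width: 0.0394
```

```bash
cat > st.py <<'E'
from h import *
s=bot.state();print(s['time_s'],s['tcp_pos'],s['q'][0],s['q'][5],"yaw",np.degrees(s['q'][0]-s['q'][5])+90,s['force'],s['moment'],s['joint_torque'][5],s['gripper_width'])
E
python3 st.py
```

```text
18.2 [ 0.55665198 -0.0171576   0.07339679] -0.22958862330143293 -0.6653036056164617 yaw 114.96462955726845 [ 0.26252581 -6.28024641  0.68503973] [-1.00312062 -0.0735394   0.12712715] -1.287267655134201 0.039366373215567144
```

jog_arm:
  steps:
    - [[0,0,0.003,0,0,0.2],[0,0,0.003,0,0,0.2],[0,0,0.003,0,0,0.2]]

```text
time_s: 18.5
tcp_pos: [0.5564, -0.0172, 0.073]
tool_rot: [2.08, 2.353, -0.003]
force: [-1.4, -6.8, 0.6]
gripper_width: 0.0395
```

```bash
python3 st.py
```

```text
18.5 [ 0.5563965  -0.01723624  0.07298024] -0.2296767138198182 -0.35114673768190463 yaw 96.95971970465095 [-1.41596118 -6.7956954   0.57402874] [-1.08501109  0.02119981  0.07738049] -1.2892978638410568 0.03947190741860673
```

jog_arm:
  steps:
    - [[-0.03,0,0.003,0,0,0.2],[0,0,0.003,0,0,0.2],[0,0,0.003,0,0,0.2],[0,0,0.003,0,0,0.2]]

```text
time_s: 18.9
tcp_pos: [0.5561, -0.017, 0.0727]
tool_rot: [2.523, 1.871, -0.002]
force: [-2.4, -3.3, 5.0]
gripper_width: 0.0394
```

```bash
python3 st.py
```

```text
18.9 [ 0.55614178 -0.01695856  0.0727391 ] -0.23042150024717203 0.06472429680343436 yaw 73.08939148797552 [-2.44544707 -3.28076867  4.98088484] [-0.73169794  0.4077487   0.5874029 ] -0.7157260179519653 0.03943113666182937
```

jog_arm:
  steps:
    - [[0,0,0.003,0,0,0.2],[0,0,0.003,0,0,0.2],[0,0,0.003,0,0,0.2]]

```text
time_s: 19.2
tcp_pos: [0.5563, -0.0167, 0.0726]
tool_rot: [2.785, 1.453, -0.001]
force: [-2.7, 0.0, 5.7]
gripper_width: 0.0394
```

```bash
python3 st.py
```

```text
19.2 [ 0.55625782 -0.01665261  0.07257945] -0.23013648911366427 0.37888078777569484 yaw 55.105880383689474 [-2.67592574  0.01715616  5.6793217 ] [-0.13480534  0.48724987  0.62222946] -0.7331598736345768 0.03942802343570049
```

```bash
python3 - <<'E'
from h import *
shot("w13");c,im=load("w13");save("w13c",im,(205,205,305,305),7)
E
```

View pics/w13c.png

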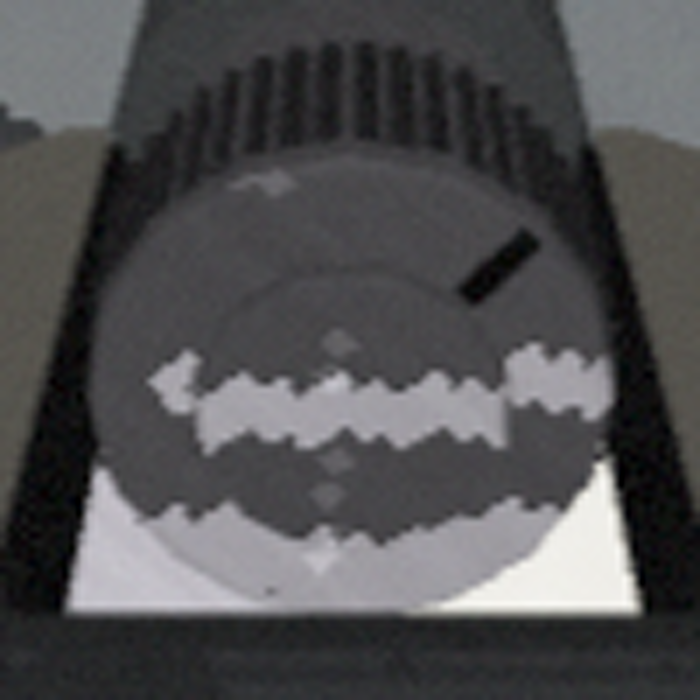

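```bash
cat >> h.py <<'E'
def lineang(n,x0,y0,k,C,A,B,z):
    c,im=load(n);f=lambda p:onz(c,x0+p[0]/k,y0+p[1]/k,z)
    C,A,B=f(C),f(A),f(B);v=B-A;w=(A+B)/2-C
    return C,np.degrees(np.arctan2(v[1],v[0])),np.degrees(np.arctan2(w[1],w[0])),np.linalg.norm(w)
E
python3 - <<'E'
from h import *
print(lineang("w13",205,205,7,(352,382),(470,297),(532,240),.102))
print(lineang("w11",200,165,7,(372,360),(490,345),(552,335),.106))
E
```

```text
(array([ 0.5568782 , -0.01542879,  0.102     ]), np.float64(11.317254745257074), np.float64(5.831514232183215), np.float64(0.014436360478861992))
(array([ 0.55576828, -0.01589949,  0.106     ]), np.float64(165.27179743108107), np.float64(163.63717975006438), np.float64(0.015305351264051427))
```

jog_arm:
  steps:
    - [[0,0,-0.004,0,0,-0.25],[0,0,-0.004,0,0,-0.25],[0,0,-0.004,0,0,-0.25],[0,0,-0.004,0,0,-0.25],[0,0,-0.004,0,0,-0.25],[0,0,-0.004,0,0,-0.25]]

```text
time_s: 19.85
tcp_pos: [0.5563, -0.0168, 0.0736]
tool_rot: [-2.007, -2.416, 0.0]
force: [-1.9, -0.6, 4.6]
gripper_width: 0.0397
```

```bash
python3 st.py
```

```text
19.85 [ 0.55633051 -0.016783    0.07357391] -0.2305211268632095 -0.41491278613720045 yaw 100.56486385381399 [-1.88043528 -0.55784831  4.57285422] [-0.16154397  0.28828261 -0.10752587] 1.6225294768810272 0.0397144556612132
```

jog_arm:
  steps:
    - [[0,0,-0.004,0,0,-0.25],[0,0,-0.004,0,0,-0.25],[0,0,-0.004,0,0,-0.25],[0,0,-0.004,0,0,-0.25],[0,0,-0.004,0,0,-0.25],[0,0,-0.004,0,0,-0.25],[0,0,0,0,0,0],[0,0,0,0,0,0]]

```text
time_s: 20.65
tcp_pos: [0.5565, -0.0167, 0.0746]
tool_rot: [0.937, 2.998, 0.0]
force: [-1.7, -1.6, 4.4]
gripper_width: 0.0391
```

```bash
python3 st.py; python3 - <<'E'
from h import *
shot("w14");c,im=load("w14");save("w14c",im,(205,205,305,305),7)
E
```

```text
20.65 [ 0.55650694 -0.01670354  0.07461243] -0.23037843262634713 -1.1953946385446943 yaw 145.29135576084886 [-1.70778822 -1.6191568   4.44209587] [0.06181092 0.1187155  0.05300403] -0.014232185203582048 0.039102261866726905
```

View pics/w14c.png

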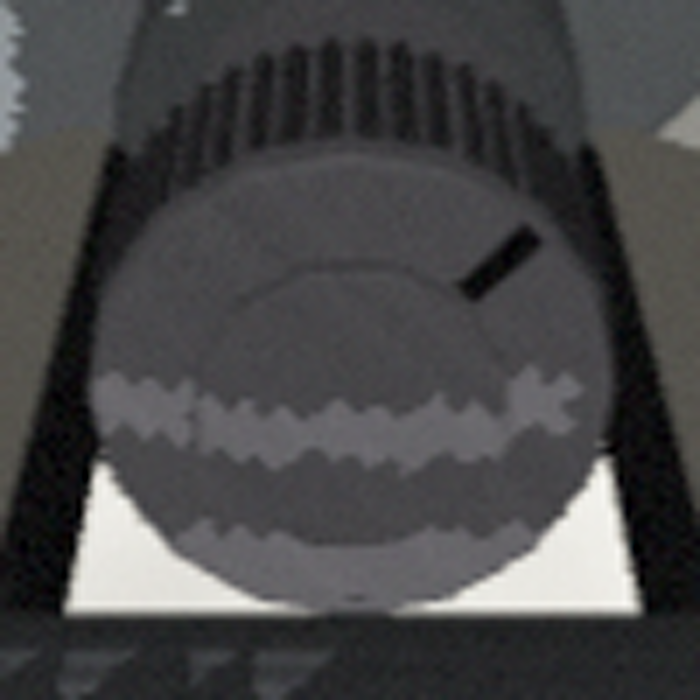

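View pics/w14.png

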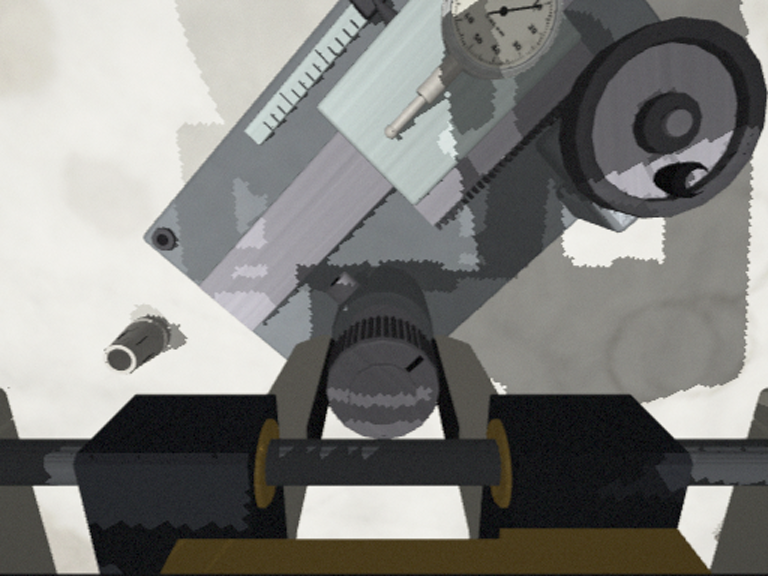

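```bash
python3 - <<'E'
from h import *
shot("sc15","scene",(190,150,320,270),5);shot("sd15","side",(180,160,310,300),4)
E
python3 st.py
```

```text
20.8 [ 0.55649985 -0.01671967  0.07460052] -0.23037903410940197 -1.1952587120518545 yaw 145.28353328404464 [-2.3711036  -0.12539168  5.5296424 ] [-0.01342951  0.17407383  0.08451953] 0.07104828720912337 0.0393579089046683
```

View pics/sc15.png

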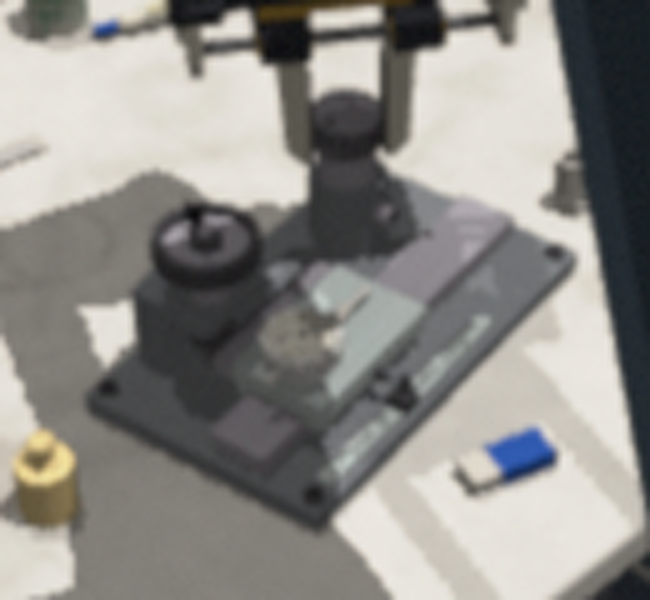

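View pics/sd15.png

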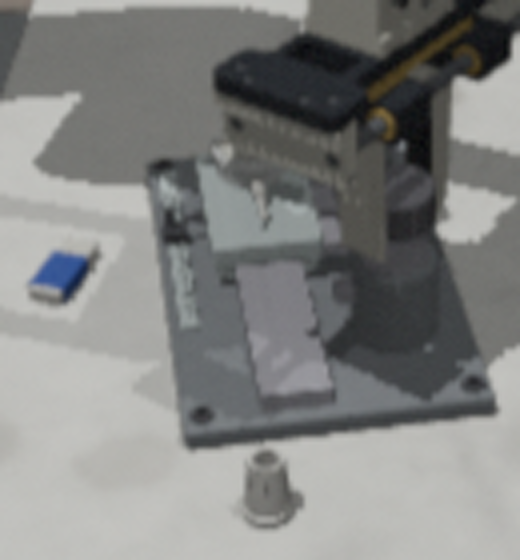

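The pictures show the clip, eraser, weight and collet at the same pixels as at the start. The cap is gripped, and the pointer sits at the clip. Handing in.

```bash
python3 -c "
from rig import bot
print(bot.job_done())"
```

```text
the job is handed in; nothing more can be done
None
```

The carriage is set on the index, and the cap has been bottomed and backed off a quarter turn. The arm is still gripping the cap, so you can nip up the lock screw. I handed it in at about 20.8 s of the 67 s allowed.

- **Carriage:** I turned the handwheel counter-clockwise about 106°, let go and looked close up. The pointer was still about 0.8–1.1 mm left of the fin, so I regripped and turned another 4.5°. Two further close-ups put the pointer within about 0.3 mm of the fin, which is about as fine as the camera resolves. I did not touch the wheel after that, but I also did not take another close-up of the pointer. The last overview pictures only show it at the clip.
- **Cap:** I screwed it down about 2.75 rad. It then stopped: the torque rose from about 0.1 to 0.6 N m and the cap stopped moving down. The grip slipped about 33° on the bottomed cap before I stopped turning.
- **Back-off:** I then turned the tool counter-clockwise 90.2° by its measured yaw. The tool rose 2.0 mm. The cap's dark line stayed at the same place in the gripper's view, so nothing slipped on the way back.
- **Last checks:** the grip opening is 39.4 mm on the 40 mm cap, and the force at the wrist is about 6 N. The clip, eraser, weight and collet appear at the same pixels as at the start.
- **What disagreed:** the wheel's measured position differed by 2–3 mm between views. The offset grip pushed sideways with up to about 15 N until I re-centred the tool.

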